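# Unlock the blade box and put its key away

## Robot

A 6-joint arm with a two-finger parallel gripper is mounted at the origin on the work surface. World frame = base frame: x ahead of the robot, y to its left, z up, the work surface at z = 0. Lengths are in m, angles in rad, forces in N, time in s.
With the tool pointing down it reaches from about 0.4 to 0.825 m from the base axis. Payload 7 kg.
Tool frame: the origin (TCP) lies at the very end of the fingers, on their centre line; the grasp point (between the pads) lies 19 mm behind it (tcp_to_grasp is the distance from the TCP to the grasp point, in m); x points along the fingers, z is the direction in which the jaws open and shut, and the axes are right-handed (so a half turn about x gives the same grasp; the last joint's range is limited). The gripper opens to 88 mm and grips with 3 to 60 N. Pads are 19 mm wide; open, the fingers measure 130 mm over their backs; the gripper's body (78 mm by 193 mm) begins 47 mm behind the grasp point.
Start: joints at [-0.962, 0.359, 0.012, 0, -1.224, -0.288], TCP at [0.213, -0.641, 0.227] pointing down, gripper open.
Joint ranges: [-3.07, 3.07], [-1.43, 2.12], [-1.02, 1.25], [-3.03, 1.67], [-3.05, -0], [-3.03, 3.03]. Speed limits (rad/s): [2.39, 2.39, 3.01, 3.14, 3.14, 3.14].

## Interface

Orientations are given as [roll, pitch, yaw] about the fixed x, y, z axes, in that order (R = Rz(yaw) Ry(pitch) Rx(roll)).
In Python, from station import get_state, grab_frame, job_done, tcp_to_grasp gives the robot as it stands. The module is installed in compiled form; this text tells all that it offers.
- The arm moves only by the shell command python3 -m crank 'ROWS' [FORCE]. ROWS is JSON, a list of rows, each a list of 7 numbers: the shift along the tool's x, y, z in m, then the turn, a rotation vector about the tool's x, y, z in rad, then the opening, from 0 (shut) to 1 (fully open). In form: [[x, y, z, wx, wy, wz, fingers], ...]. A call has 1 to 10 rows; each row is the pose to reach, as a shift and turn from the pose commanded when the call began, along the tool's axes at that moment; what a row does not reach only later rows make up. A row lasts 1/8 s, in which the tool goes at most 62.5 mm and 10.7 degrees, less where a joint would pass 70% of its speed; a pose out of reach is approached as far as the arm can. A call with a gripper value outside its range is refused whole. The fingers move at their own pace and stop on an object; FORCE is the grip in N (left out, the last holds). Time passes only in rows, so rows that repeat a pose let the fingers close. It gives the time, the measured TCP pose, the force and the opening at its end, in the units of the state.
- get_state(): the state, without advancing time (a new reading comes with each control period).
- grab_frame(name): name is "side" or "top"; returns a dict with "pixels" (480x640x3 uint8, red, green, blue), "vfov" (degrees; the focal length in pixels is half the picture's height over the tangent of half this angle, whatever the lens; pixels are square), "cx", "cy" (the principal point, pixels), "extrinsics" (4x4, takes a point from world to camera coordinates). Camera axes: x right, y up, looking along -z (the intrinsics and any distortion apply to the point x, -y, -z); pixel columns grow to the right and rows downward; lengths in m; the calibration is good to about 2 mm. A picture is of the moment at which its call begins. There is no depth.
- job_done(): hands the job in, once; it reports no verdict.
The state is a dict: "t": time; "q": joint angles; "qd": joint speeds; "joint_efforts": joint torques, N m; "eef_pos": TCP position; "ee_rot": TCP orientation; "force": force on the tool from outside, world axes, zero at the start; "moment": the same for the moment, N m; "width": finger opening in m.
Only numpy, scipy, OpenCV 4.12 (cv2) and the standard library are available. Lean on these libraries where they do the work, as an engineer would, in place of code of your own. Each camera call takes 0.05 s, during which the arm holds its last target.

## Task

Open up the green blade box for the day: turn its yellow-headed key clockwise to its stop, keep it turned while you raise the lid a finger's breadth by the key, then turn the key back, letting the lid down to stand ajar on its own latch, and only when the key is fully back at its stop draw it out and put it in the tan tray. Feel your way and never force the key sideways or against its stops; do not drop it from a height or throw the lid open, and leave everything else on the bench where it is.

Things in the scene. Friction and masses are not known exactly. Their poses are not given: they have to be found in the camera images.
- key_bow (a point): Centre of the key's yellow plastic head: 30 mm wide (x), 10 mm thick (y; take it across this, from above), 28 mm tall (z, from tip to head). The key starts in the lock, fully in: this point then stands 24 mm above the lock's face, 29 mm above the lid's top. It has 0.75 mm play all round, 1.5 mm endways, may lean a few degrees, and turns freely about 0.07 rad either way before it drives the lock.
- key: The whole key, about 30 g, 58 mm long; origin at the tip, 44 mm below the head's centre, z to the head. Round steel barrel 9.5 mm across with a pointed tip, 20 mm of it in the lock, with a double bit (a bar 17 mm along x, 4 mm thick, 8 to 13.5 mm above the tip). It will not stand by itself.
- keyhole (a point): Centre of the lock's round steel face, 29 mm across, in the lid; z is the lock's axis, out of the lid; -x towards the box's front. 5 mm above the lid's top, 93 mm above the bench when shut. Hole 11 mm with two notches 6 mm wide along x: only with the key turned fully back to its stop, as at the start, does its bit pass; else it is caught under the 5 mm thick face and pulling lifts the lid.
- lid (a joint): Lid angle, rad: 0 shut, positive as the front rises. Hinge along the rear edge, 140 mm behind the lock's axis; 0.5 kg, about 3 N at the lock, falls when let go. Its latch, a flat cam under the lid turned by the lock, is clear of its keeper near the clockwise stop. With the lid raised 8 mm or more at the lock it turns back over the keeper; from half-way back the lid rests on it, at 0.047.
- lid_hinge (a point): Middle of the lid's hinge line, along the box's y axis, at the rear top edge, 85 mm above the bench.
- bladebox: Green steel box screwed to the bench, 170 mm front to rear (x), 220 wide (y), 85 tall without lid; origin under its centre, front to -x. A handle lies flat on the lid 75 mm behind the lock. The lock turns clockwise from locked (hard stop) to another hard stop somewhere 1.05 to 1.5 rad on, different on every box, with 0.03 to 0.05 N m; over 0.13 N m or 10 N sideways forces the key.
- tray_in (a point): Centre of the inner floor of the shallow tan tray with brass studs; inside 132 mm (x) by 152 mm (y), floor 4 mm above the bench, walls 4 mm thick and 26 mm tall. It stands to the left or to the right of the box, loose (350 g).
- tray: The same tray; origin under its centre on the bench.
- slab: Loose marble slab, 110 x 150 x 28 mm; origin under its centre. Leave alone.
- mallet: White-headed mallet lying on its side, 270 mm long, head 60 mm across; origin under its head. Leave alone.
- rivet_jar: Glass jar of brass rivets, 68 mm across, 80 mm tall; origin under its centre. Leave alone.
- spool_red: Spool of red thread, 42 mm across, 50 mm tall; origin under its centre. Leave alone.
- spool_blue: Spool of blue thread, 42 mm across, 50 mm tall; origin under its centre. Leave alone.
- glue: Glue bottle, 48 mm across, 130 mm tall; origin under its centre. Leave alone.
- awl: Awl lying in front of the box, 145 mm long, 26 mm high; origin under its handle. Leave alone.
- slicker: Wooden edge slicker lying in front of the box, 130 mm long, 28 mm high; origin under its centre. Leave alone.
There are look-alikes about, which are no part of the job. What is meant by the key is not blue, and is the smaller of those in its own colour.

How it is judged:
By the outcome, as a careful person would: the job done as asked, in the order asked, and still so for the second after the job is handed in, with the robot touching nothing.
It also fails if it takes over 72 s, if anything falls off the work surface, if the arm or the gripper's body presses on something with over 40 N, if the wrist force passes 120 N, or if a joint passes its speed limit or range.

## Working session

There is one attempt and no reset: what is moved stays moved. The work goes in short steps, Python scripts to look and compute and a shell command to move; the robot and the scene stay as the last step left them, time stands still between calls to the robot, and variables do not carry over. Pictures are saved under pics/ and viewed, and the job is handed in when it is done.

```bash
mkdir -p pics
cat > h.py <<'E'
import numpy as np, cv2
from station import get_state, grab_frame, job_done, tcp_to_grasp
def snap(n,f):
    d=grab_frame(n); cv2.imwrite(f,d["pixels"][:,:,::-1]); np.savez(f.replace('.png','.npz'),**d); return d
E
python3 - <<'E'
from h import *
print(get_state(), tcp_to_grasp if not callable(tcp_to_grasp) else tcp_to_grasp())
for n in("side","top"):
    d=snap(n,f"pics/{n}0.png"); print({k:v for k,v in d.items() if k!="pixels"})
E
```

```text
{'t': 0.0, 'q': array([-9.61922056e-01,  3.59360710e-01,  1.10484990e-02, -3.57188446e-04,
       -1.22410868e+00, -2.88092514e-01]), 'qd': array([-1.72158007e-04, -6.78880746e-05,  8.73693585e-04,  2.76340228e-04,
       -1.13321298e-03,  1.60901951e-03]), 'joint_efforts': array([ 7.12865040e-04, -5.82715380e+01,  2.93082529e+01,  6.99788824e+00,
        6.97790732e-03, -1.24563471e-04]), 'eef_pos': array([ 0.21264371, -0.64010244,  0.22563385]), 'ee_rot': array([0.08429957, 1.56913741, 1.97575601]), 'force': array([ 0.67558893, -0.26829896, -0.64694523]), 'moment': array([ 0.01856114, -0.02078676, -0.00057264]), 'width': 0.08752414090017781} 0.0188
{'vfov': 54.816083407961294, 'cx': 319.2625486340788, 'cy': 242.1029141188431, 'extrinsics': array([[-0.99066824, -0.13626296,  0.00297246,  0.57112607],
       [ 0.0686724 , -0.48019093,  0.87447171, -0.14224475],
       [-0.11773076,  0.86651548,  0.48506741, -0.80094177],
       [ 0.        ,  0.        ,  0.        ,  1.        ]])}
{'vfov': 56.331128832628345, 'cx': 315.3658584310773, 'cy': 234.79551289517724, 'extrinsics': array([[-0.01809533, -0.99903537, -0.040011  ,  0.0329335 ],
       [ 0.98278018, -0.02513245,  0.18306139, -0.58180513],
       [-0.18389038, -0.03600946,  0.98228695, -1.00089998],
       [ 0.        ,  0.        ,  0.        ,  1.        ]])}
```

View pics/side0.png

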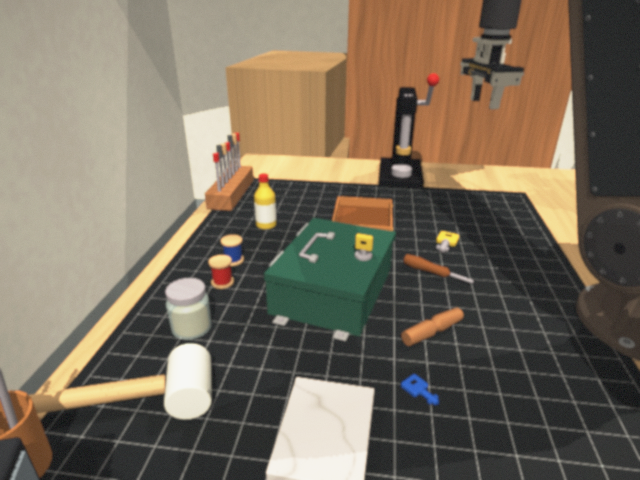

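View pics/top0.png

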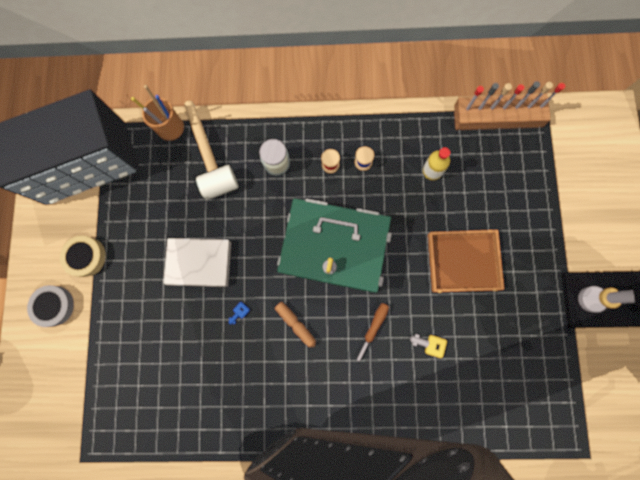

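The top view shows the green box around (335,245) and the key in its lock near (330,266). The tray is at (466,262), and there is a bigger yellow key on the bench at (430,345) and a blue one at (238,313). Next I measure these.

```bash
cat >> h.py <<'E'
def K(d):
    f=240/np.tan(np.radians(float(d["vfov"]))/2); return f,float(d["cx"]),float(d["cy"])
def ray(d,u,v):
    f,cx,cy=K(d); E=d["extrinsics"]; R=E[:3,:3]
    c=-R.T@E[:3,3]; r=R.T@np.array([(u-cx)/f,-(v-cy)/f,-1]); return c,r/np.linalg.norm(r)
def onz(d,u,v,z):
    c,r=ray(d,u,v); return c+r*(z-c[2])/r[2]
def two(d1,p1,d2,p2):
    c1,r1=ray(d1,*p1);c2,r2=ray(d2,*p2)
    s=np.linalg.lstsq(np.c_[r1,-r2],c2-c1,rcond=None)[0]; a=c1+s[0]*r1;b=c2+s[1]*r2
    return (a+b)/2,np.linalg.norm(a-b)
def proj(d,p):
    f,cx,cy=K(d);E=d["extrinsics"];q=E[:3,:3]@p+E[:3,3]; return cx+f*q[0]/-q[2], cy-f*q[1]/-q[2]
def blobs(d,lo,hi,mn=20):
    h=cv2.cvtColor(d["pixels"],cv2.COLOR_RGB2HSV); m=cv2.inRange(h,np.array(lo),np.array(hi))
    n,l,s,c=cv2.connectedComponentsWithStats(m); return [(s[i],c[i].round(1),l==i) for i in range(1,n) if s[i][4]>=mn]
E
python3 - <<'E'
from h import *
D={n:dict(np.load(f"pics/{n}0.npz")) for n in("side","top")}
for n in D:
    print(n,"yellow",[(b[0].tolist(),b[1].tolist()) for b in blobs(D[n],(20,130,110),(34,255,255),8)])
    for b in blobs(D[n],(60,60,20),(90,255,200),500):
        cn=cv2.findContours(b[2].astype(np.uint8),0,2)[0]; cn=max(cn,key=len)
        print(n,"green",b[0],cv2.approxPolyDP(cn,6,True)[:,0].tolist())
    p=D[n]["pixels"]
t=D["top"]["pixels"][190:300,260:400]; s=D["side"]["pixels"][210:340,250:420]
cv2.imwrite("pics/c1.png",np.hstack([cv2.resize(t,(400,314),interpolation=2),cv2.resize(s,(400,314),interpolation=2)])[:,:,::-1])
t=D["top"]["pixels"][220:300,420:510]; s=D["side"]["pixels"][185:245,320:410]
cv2.imwrite("pics/c2.png",np.hstack([cv2.resize(t,(400,314),interpolation=2),cv2.resize(s,(400,314),interpolation=2)])[:,:,::-1])
E
```

```text
side yellow [([254, 183, 21, 22, 368], [263.9, 194.4]), ([256, 222, 20, 7, 98], [265.8, 225.4]), ([436, 230, 23, 17, 228], [447.7, 237.3]), ([355, 233, 18, 18, 260], [363.6, 241.5])]
side green [ 263  218  133  119 9927] [[312, 218], [263, 273], [267, 312], [359, 336], [387, 276], [395, 231]]
top yellow [([131, 97, 12, 11, 36], [136.2, 101.7]), ([429, 150, 21, 21, 274], [437.9, 161.9]), ([425, 176, 6, 4, 8], [427.2, 177.5]), ([327, 258, 6, 14, 51], [329.4, 264.3]), ([609, 289, 5, 3, 9], [610.9, 289.7]), ([606, 303, 11, 4, 14], [610.2, 304.5]), ([425, 335, 22, 23, 356], [436.0, 346.3])]
top green [ 277  199  115   94 7158] [[293, 199], [277, 271], [376, 292], [391, 217]]
```

```bash
sleep 1; ls pics
```

```text
c1.png
c2.png
side0.npz
side0.png
top0.npz
top0.png
```

View pics/c1.png

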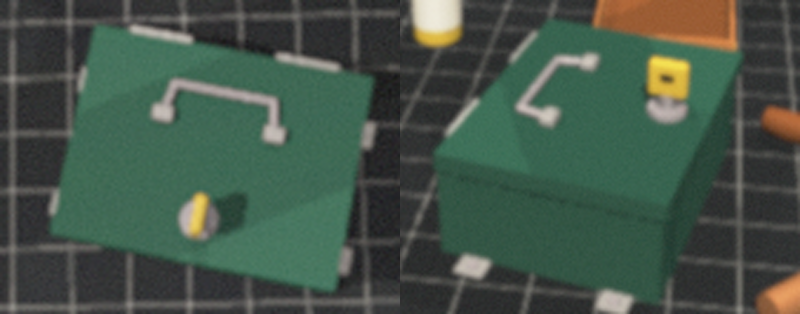

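View pics/c2.png

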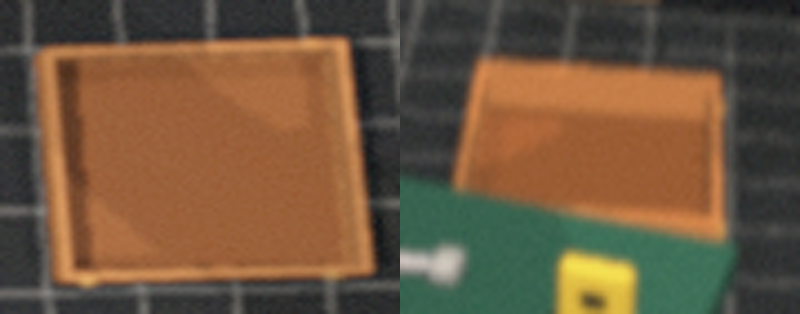

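The crops show the key head edge-on from above, its wide side along the box's front-rear axis. The tray is open and nearly square to the world.

Run:
```python
from h import *
np.set_printoptions(precision=4,suppress=True)
D={n:dict(np.load(f"pics/{n}0.npz")) for n in("side","top")}
T,S=D["top"],D["side"]
b=[x for x in blobs(T,(60,60,20),(90,255,200),500)][0]
cn=max(cv2.findContours(b[2].astype(np.uint8),0,2)[0],key=len)
P=np.array([onz(T,u,v,.088)[:2] for u,v in cn[:,0]],np.float32)
r=cv2.minAreaRect(P);print("lid rect",r)
bx=cv2.boxPoints(r);print(bx)
print("bow", two(T,(329.4,264.3),S,(363.6,241.5)))
print("bow@.117",onz(T,329.4,264.3,.117))
# lock face gray in top
h=cv2.cvtColor(T["pixels"],cv2.COLOR_RGB2HSV)[250:282,314:346]
m=(h[:,:,1]<90)&(h[:,:,2]>90); ys,xs=np.nonzero(m); print("face px",xs.mean()+314,ys.mean()+250,m.sum(), xs.min()+314,xs.max()+314,ys.min()+250,ys.max()+250)
# yellow major axis
b=[x for x in blobs(T,(20,110,90),(34,255,255),8) if abs(x[1][0]-330)<8][0]
ys,xs=np.nonzero(b[2]);Q=np.array([onz(T,u,v,.125)[:2] for u,v in zip(xs,ys)])
print(b[0],cv2.minAreaRect(Q.astype(np.float32)))
# tray
h=blobs(T,(5,120,60),(19,255,255),1500)
for b in h:
    cn=max(cv2.findContours(b[2].astype(np.uint8),0,2)[0],key=len)
    P=np.array([onz(T,u,v,.026)[:2] for u,v in cn[:,0]],np.float32)
    print("tan",b[0],b[1],cv2.minAreaRect(P), cv2.minAreaRect(np.array([onz(T,u,v,.0)[:2] for u,v in cn[:,0]],np.float32)))
# check gripper TCP projects
s=get_state();print(proj(S,s["eef_pos"]),proj(T,s["eef_pos"]))
```

```text
lid rect ((0.5545228123664856, -0.0228002667427063), (0.2318422645330429, 0.18028049170970917), 77.13517761230469)
[[ 0.4408 -0.1157]
 [ 0.6166 -0.1559]
 [ 0.6682  0.0701]
 [ 0.4925  0.1103]]
bow (array([ 0.502 , -0.0114,  0.1186]), np.float64(0.004310466051756544))
bow@.117 [ 0.5044 -0.0115  0.117 ]
face px 328.16326530612247 266.6666666666667 147 314 336 256 277
[327 258   6  15  63] ((0.50198894739151, -0.01149276178330183), (0.009670640341937542, 0.031007390469312668), 81.59602355957031)
tan [    0    33   640   108 37126] [333.5  75.9] ((0.9689555168151855, 0.022565841674804688), (0.2501054108142853, 1.6787363290786743), 0.11694614589214325) ((0.9831308126449585, 0.02355015277862549), (0.2562113404273987, 1.719719648361206), 0.11697401851415634)
tan [ 428  229   77   64 4406] [465.6 260.7] ((0.5178878903388977, -0.3321858048439026), (0.14669716358184814, 0.16819067299365997), 0.27146854996681213) ((0.5210509300231934, -0.33986198902130127), (0.15027852356433868, 0.17229674756526947), 0.27143561840057373)
(np.float64(482.4891358512547), np.float64(104.79159359838647)) (np.float64(687.1406114669242), np.float64(412.541903997369))
```

```bash
cat >> h.py <<'E'
from scipy.spatial.transform import Rotation as Ro
def Rt(s=None):
    s=s or get_state(); return Ro.from_euler('xyz',s["ee_rot"])
def tgt(p,yaw,tilt=None,half=0):
    """shift & rotvec (tool axes) to TCP p, tool x down, tool z along jaw = heading yaw+90"""
    s=get_state();R0=Rt(s)
    z=np.array([-np.sin(yaw),np.cos(yaw),0])*(-1 if half else 1);x=np.array([0,0,-1.]);y=np.cross(z,x)
    R1=Ro.from_matrix(np.c_[x,y,z]); 
    if tilt is not None: R1=tilt*R1
    return R0.inv().apply(np.array(p)-s["eef_pos"]),(R0.inv()*R1).as_rotvec()
E
python3 - <<'E'
from h import *
np.set_printoptions(precision=4,suppress=True)
for n in("side","top"):
    d=dict(np.load(f"pics/{n}0.npz"));print(n,ray(d,320,240))
print(Rt().as_matrix())
for half in(0,1): print(tgt((.503,-.0115,.22),-.225,half=half))
E
```

```text
side (array([0.4813, 0.7035, 0.5112]), array([ 0.1165, -0.8689, -0.4811]))
top (array([ 0.3883, -0.0178,  1.091 ]), array([ 0.1723,  0.026 , -0.9847]))
[[-0.0006 -0.949  -0.3152]
 [ 0.0014 -0.3152  0.949 ]
 [-1.      0.0001  0.0015]]
(array([ 0.0064, -0.4737,  0.5051]), array([ 0.5457,  0.0014, -0.0005]))
(array([ 0.0064, -0.4737,  0.5051]), array([-2.5959,  0.0007,  0.0019]))
```

```bash
python3 -m crank '[[0.006,-0.2,0.213,-1.0,0,0,1],[0.006,-0.474,0.505,-2.596,0,0,1],[0.006,-0.474,0.505,-2.596,0,0,1],[0.006,-0.474,0.505,-2.596,0,0,1],[0.006,-0.474,0.505,-2.596,0,0,1],[0.006,-0.474,0.505,-2.596,0,0,1],[0.006,-0.474,0.505,-2.596,0,0,1],[0.006,-0.474,0.505,-2.596,0,0,1],[0.006,-0.474,0.505,-2.596,0,0,1],[0.006,-0.474,0.505,-2.596,0,0,1]]' 5
python3 - <<'E'
from h import *
np.set_printoptions(precision=4,suppress=True)
s=get_state();print(s["t"],s["eef_pos"],s["q"],s["force"]);print(tgt((.503,-.0115,.22),-.225,half=1))
E
```

```text
t: 1.35
eef_pos: [0.4753, -0.0712, 0.2212]
ee_rot: [2.792, 1.57, 0.282]
force: [1.0, -0.5, 0.6]
width: 0.0876
1.35 [ 0.4753 -0.0712  0.2212] [ 0.2619  0.0377 -0.4101 -0.     -1.1226  0.3696] [ 1.0036 -0.51    0.5841]
(array([ 0.0012, -0.0318, -0.0575]), array([-0.7143, -0.0003, -0.0003]))
```

```bash
python3 -m crank '[[0.001,-0.032,-0.0575,-0.714,0,0,1],[0.001,-0.032,-0.0575,-0.714,0,0,1],[0.001,-0.032,-0.0575,-0.714,0,0,1],[0.001,-0.032,-0.0575,-0.714,0,0,1],[0.001,-0.032,-0.0575,-0.714,0,0,1],[0.001,-0.032,-0.0575,-0.714,0,0,1]]' 5
python3 - <<'E'
from h import *
np.set_printoptions(precision=4,suppress=True)
s=get_state();print(s["t"],s["eef_pos"],s["q"],s["force"],s["moment"]);print(tgt((.503,-.0115,.14),-.225,half=1))
for n in("side","top"):
    d=snap(n,f"pics/{n}1.png"); print(n,proj(d,get_state()["eef_pos"]))
t=cv2.imread("pics/top1.png")[190:310,240:400]; s=cv2.imread("pics/side1.png")[150:290,250:440]
cv2.imwrite("pics/c3.png",np.hstack([cv2.resize(t,(400,300),interpolation=2),cv2.resize(s,(400,300),interpolation=2)]))
E
```

```text
t: 2.1
eef_pos: [0.5028, -0.0137, 0.22]
ee_rot: [-1.229, 1.571, -3.035]
force: [-0.9, -0.4, -0.4]
width: 0.0878
2.1 [ 0.5028 -0.0137  0.22  ] [ 0.3639  0.0784 -0.369  -0.0001 -1.1237  0.9717] [-0.933  -0.3723 -0.3804] [-0.0495  0.1769 -0.0211]
(array([ 0.08  , -0.0003, -0.0022]), array([-0.0102,  0.0001,  0.0002]))
side (np.float64(364.9320534907141), np.float64(186.90498252065225))
top (np.float64(330.08033474411786), np.float64(258.81793333751915))
```

View pics/c3.png

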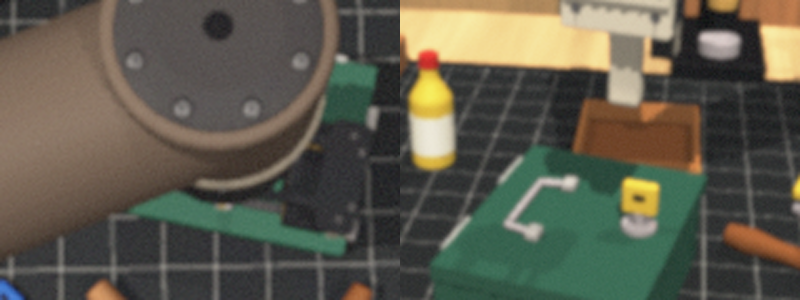

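Run:
```python
from h import *
np.set_printoptions(precision=4,suppress=True)
s=get_state();d=dict(np.load("pics/side1.npz"));p=s["eef_pos"];R=Rt(s).as_matrix()
for o in(.044,.065,-.044,-.065):
  for w in(-.0095,.0095): print(o,w,proj(d,p+R[:,2]*o+R[:,1]*w))
im=cv2.imread("pics/side1.png")[150:215,310:410];cv2.imwrite("pics/c4.png",cv2.resize(im,(800,520),interpolation=2))
```

```text
0.044 -0.0095 (np.float64(377.41888899148637), np.float64(178.62838968313324))
0.044 0.0095 (np.float64(366.79372270650293), np.float64(177.15382288499873))
0.065 -0.0095 (np.float64(380.51769129584596), np.float64(174.58319717506467))
0.065 0.0095 (np.float64(370.09144908044277), np.float64(173.16891252357806))
-0.044 -0.0095 (np.float64(362.84445907310527), np.float64(197.65392565626144))
-0.044 0.0095 (np.float64(351.297548737902), np.float64(195.87910728028405))
-0.065 -0.0095 (np.float64(358.9306086371626), np.float64(202.76308619835282))
-0.065 0.0095 (np.float64(347.14005620405976), np.float64(200.902942855776))
```

View pics/c4.png

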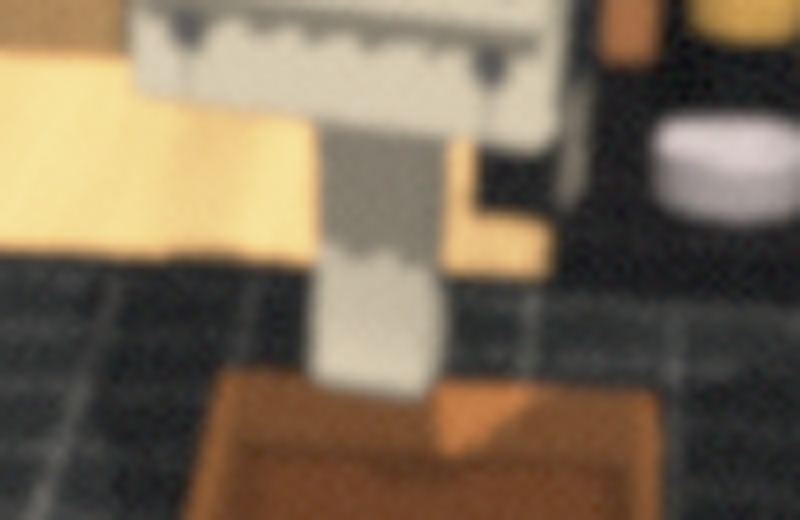

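Run:
```python
from h import *
d=dict(np.load("pics/side1.npz"))
print([b[1] for b in blobs(d,(20,130,110),(34,255,255),100)])
for x in(.500,.503,.506):
  for y in (-.0115,-.015): print(x,y,proj(d,np.array((x,y,.117))))
b=[b for b in blobs(d,(20,130,110),(34,255,255),100) if abs(b[1][0]-364)<4][0];print(b[0])
```

```text
[array([264. , 194.4]), array([447.6, 237.2]), array([363.7, 241.4])]
0.5 -0.0115 (np.float64(363.50062823783867), np.float64(242.14456587020155))
0.5 -0.015 (np.float64(363.60671972438354), np.float64(241.19117056663373))
0.503 -0.0115 (np.float64(361.7902053108263), np.float64(242.02731410362253))
0.503 -0.015 (np.float64(361.90260482575854), np.float64(241.07476682688184))
0.506 -0.0115 (np.float64(360.08126717961846), np.float64(241.91016412177075))
0.506 -0.015 (np.float64(360.1999637539798), np.float64(240.95846376048053))
[355 233  18  18 262]
```

```bash
python3 - <<'E'
from h import *
print(tgt((.502,-.012,.1),-.225,half=1))
E
python3 -m crank '[[0.04,0.001,-0.0015,-0.010,0,0,1],[0.08,0.001,-0.0015,-0.010,0,0,1],[0.1,0.001,-0.0015,-0.010,0,0,0.6],[0.118,0.001,-0.0015,-0.01,0,0,0.5],[0.118,0.001,-0.0015,-0.01,0,0,0.4],[0.118,0.001,-0.0015,-0.01,0,0,0.3],[0.118,0.001,-0.0015,-0.01,0,0,0.3],[0.118,0.001,-0.0015,-0.01,0,0,0.3]]' 5
python3 - <<'E'
from h import *
np.set_printoptions(precision=4,suppress=True)
for i in range(3):
    s=get_state();print(s["t"],s["eef_pos"],s["force"],s["moment"],s["width"]);
    if i==0: d=snap("side","pics/side2.png")
p=s["eef_pos"];R=Rt(s).as_matrix();w=s["width"]/2
for o in(w,-w):
  for y in(-.0095,.0095): print(o,y,proj(d,p+R[:,2]*o+R[:,1]*y))
print(tgt((.502,-.012,.1),-.225,half=1))
im=cv2.imread("pics/side2.png")[200:265,315:415];cv2.imwrite("pics/c5.png",cv2.resize(im,(800,520),interpolation=2))
E
```

```text
(array([ 0.1200322 , -0.00122658, -0.00152071]), array([-9.17097474e-03,  2.66899012e-05,  9.84733456e-05]))
t: 3.2
eef_pos: [0.5046, -0.0123, 0.1027]
ee_rot: [2.155, 1.57, 0.362]
force: [1.4, -0.1, 0.7]
width: 0.0334
3.2 [ 0.5046 -0.0123  0.1027] [ 1.391  -0.0555  0.665 ] [-0.0679  0.1595  0.0341] 0.03335001505841312
3.25 [ 0.5045 -0.0123  0.1026] [0.4275 0.0447 0.0024] [-0.0753  0.1091 -0.021 ] 0.029560737389465415
3.25 [ 0.5045 -0.0123  0.1026] [0.4275 0.0447 0.0024] [-0.0753  0.1091 -0.021 ] 0.029560737389465415
0.014780368694732707 -0.0095 (np.float64(367.9751095597404), np.float64(245.95313091615736))
0.014780368694732707 0.0095 (np.float64(357.79034606959647), np.float64(244.1028764618412))
-0.014780368694732707 -0.0095 (np.float64(363.4835571036525), np.float64(253.7535078884546))
-0.014780368694732707 0.0095 (np.float64(353.02697465585743), np.float64(251.79235830027906))
(array([ 0.0026, -0.0025,  0.0002]), array([ 0.0031, -0.0005, -0.0009]))
```

View pics/c5.png

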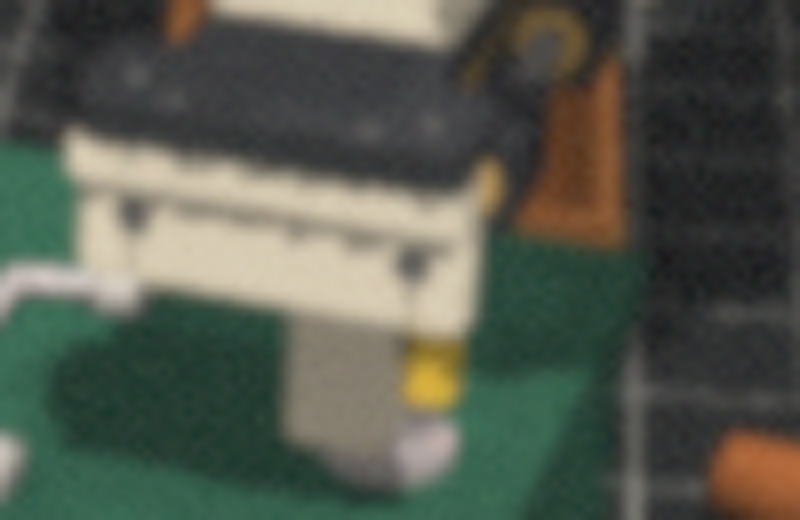

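```bash
python3 -m crank '[[0.002,-0.0015,0,0,0,0,0.3],[0.002,-0.0015,0,0,0,0,0.25],[0.002,-0.0015,0,0,0,0,0.2],[0.002,-0.0015,0,0,0,0,0.2]]' 3
python3 - <<'E'
from h import *
np.set_printoptions(precision=4,suppress=True)
s=get_state();print(s["t"],s["eef_pos"],s["force"],s["moment"],s["width"]);
E
python3 -m crank '[[0,0,0,0,0,0,0.17],[0,0,0,0,0,0,0.15],[0,0,0,0,0,0,0.14],[0,0,0,0,0,0,0.13],[0,0,0,0,0,0,0.12],[0,0,0,0,0,0,0.11]]' 3;  python3 - <<'E'
from h import *
np.set_printoptions(precision=4,suppress=True)
s=get_state();print(s["t"],s["eef_pos"],s["force"],s["moment"],s["width"]);
E
```

```text
t: 3.75
eef_pos: [0.5028, -0.0121, 0.1001]
ee_rot: [-0.345, 1.571, -2.138]
force: [0.5, -0.3, -0.6]
width: 0.0178
3.75 [ 0.5028 -0.0121  0.1001] [ 0.5343 -0.336  -0.5713] [-0.0685  0.1558 -0.0131] 0.017838781637757668
t: 4.5
eef_pos: [0.5029, -0.0119, 0.1001]
ee_rot: [2.767, 1.57, 0.974]
force: [-0.5, 1.6, -0.7]
width: 0.0102
4.5 [ 0.5029 -0.0119  0.1001] [-0.5265  1.562  -0.7352] [ 0.5424  0.0989 -0.0504] 0.01024082278939405
```

```bash
cat > st.py <<'E'
from h import *
np.set_printoptions(precision=4,suppress=True)
s=get_state();R=Rt(s).as_matrix();z=R[:,2]; yaw=np.arctan2(z[0],-z[1])
print("t%.2f"%s["t"],s["eef_pos"],"F",s["force"].round(2),"M",s["moment"],"w %.4f yaw %.3f q6 %.2f"%(s["width"],yaw,s["q"][5]),"M in tool y,z:",(R.T@(s["moment"]-np.array([-.07,.14,-.02])))[1:], "x",R[:,0])
E
python3 -m crank '[[0,0,0,0,0,0,0.1],[0,0,0,0,0,0,0.08],[0,0,0,0,0,0,0.08]]' 3;  python3 st.py;python3 -m crank '[[0,0,-0.0005,0,0,0,0.08],[0,0,-0.0005,0,0,0,0.08]]' 3;  python3 st.py
```

```text
t: 4.88
eef_pos: [0.5029, -0.012, 0.1001]
ee_rot: [2.568, 1.571, 0.776]
force: [1.0, 2.4, -0.2]
width: 0.0103
t4.88 [ 0.5029 -0.012   0.1001] F [ 0.96  2.41 -0.23] M [0.706  0.0549 0.0016] w 0.0103 yaw -0.222 q6 0.98 M in tool y,z: [ 0.7757 -0.0877] x [ 0.0002  0.0002 -1.    ]
t: 5.12
eef_pos: [0.5029, -0.0116, 0.1001]
ee_rot: [-0.28, 1.571, -2.073]
force: [-0.2, 1.7, -0.8]
width: 0.0102
t5.12 [ 0.5029 -0.0116  0.1001] F [-0.16  1.68 -0.76] M [ 0.4888 -0.0223 -0.0533] w 0.0102 yaw -0.222 q6 0.98 M in tool y,z: [0.5808 0.0354] x [-0. -0. -1.]
```

```bash
python3 -m crank '[[0,0,-0.0006,0,0,0,0.08],[0,0,-0.0012,0,0,0,0.08],[0,0,-0.0012,0,0,0,0.08]]' 3;  python3 st.py
```

```text
t: 5.5
eef_pos: [0.503, -0.0106, 0.1]
ee_rot: [-0.633, 1.57, -2.426]
force: [0.3, 0.1, -1.5]
width: 0.0099
t5.50 [ 0.503  -0.0106  0.1   ] F [ 0.3   0.14 -1.48] M [-0.073   0.1678 -0.0215] w 0.0099 yaw -0.222 q6 0.98 M in tool y,z: [-0.009  -0.0264] x [-0.0002 -0.0002 -1.    ]
```

```bash
python3 -m crank '[[0,0,0,0,0,0,0.05],[0,0,0,0,0,0,0.05],[0,0,0,0.05,0,0,0.05],[0,0,0,0.1,0,0,0.05],[0,0,0,0.15,0,0,0.05],[0,0,0,0.15,0,0,0.05]]' 10;  python3 st.py
```

```text
t: 6.25
eef_pos: [0.5029, -0.0108, 0.1]
ee_rot: [-0.41, 1.57, -2.353]
force: [-0.5, -1.8, 0.8]
width: 0.0101
t6.25 [ 0.5029 -0.0108  0.1   ] F [-0.5  -1.78  0.84] M [-1.1401  0.3747 -0.0088] w 0.0101 yaw -0.371 q6 0.83 M in tool y,z: [-1.0823  0.1697] x [-0.0006 -0.0006 -1.    ]
```

```bash
python3 -m crank '[[0,0,0,0.05,0,0,0.05],[0,0,0,0.1,0,0,0.05],[0,0,0,0.15,0,0,0.05],[0,0,0,0.2,0,0,0.05],[0,0,0,0.2,0,0,0.05]]' 10;  python3 st.py
```

```text
t: 6.88
eef_pos: [0.5028, -0.011, 0.1]
ee_rot: [-0.269, 1.57, -2.41]
force: [-0.3, -3.8, 1.4]
width: 0.0101
t6.88 [ 0.5028 -0.011   0.1   ] F [-0.27 -3.81  1.44] M [-1.6941  0.5277  0.0672] w 0.0101 yaw -0.571 q6 0.63 M in tool y,z: [-1.5762  0.5509] x [-0.0008 -0.0007 -1.    ]
```

```bash
python3 -m crank '[[0,0.0003,0.001,0,0,0,0.05],[0,0.0003,0.001,0,0,0,0.05]]' 10;  python3 st.py;  python3 -m crank '[[0,0.0003,0.0008,0,0,0,0.05],[0,0.0003,0.0008,0,0,0,0.05]]' 10;  python3 st.py
```

```text
t: 7.12
eef_pos: [0.5028, -0.0112, 0.1]
ee_rot: [-2.537, 1.57, 1.605]
force: [-1.6, -0.2, 0.7]
width: 0.0101
t7.12 [ 0.5028 -0.0112  0.1   ] F [-1.61 -0.19  0.71] M [-0.217   0.6138  0.0048] w 0.0101 yaw -0.571 q6 0.63 M in tool y,z: [-0.3798 -0.3192] x [-0.      0.0004 -1.    ]
t: 7.38
eef_pos: [0.5031, -0.0116, 0.1001]
ee_rot: [2.972, 1.57, 0.83]
force: [-1.0, 3.9, -0.2]
width: 0.0098
t7.38 [ 0.5031 -0.0116  0.1001] F [-1.01  3.86 -0.2 ] M [ 1.4136  0.3573 -0.0124] w 0.0098 yaw -0.572 q6 0.63 M in tool y,z: [ 1.1303 -0.9853] x [ 0.0008  0.0009 -1.    ]
```

```bash
python3 -m crank '[[0,-0.0003,-0.0006,0,0,0,0.05],[0,-0.0003,-0.0006,0,0,0,0.05]]' 10;  python3 st.py
```

```text
t: 7.62
eef_pos: [0.503, -0.0116, 0.1001]
ee_rot: [2.217, 1.57, 0.075]
force: [0.0, 2.6, -1.4]
width: 0.0096
t7.62 [ 0.503  -0.0116  0.1001] F [ 0.03  2.64 -1.37] M [ 0.6261 -0.0681  0.022 ] w 0.0096 yaw -0.572 q6 0.63 M in tool y,z: [ 0.698  -0.2016] x [ 0.0004  0.     -1.    ]
```

```bash
python3 -m crank '[[0,0,-0.0004,0.05,0,0,0.05],[0,0,-0.0004,0.1,0,0,0.05],[0,0,-0.0004,0.15,0,0,0.05],[0,0,-0.0004,0.2,0,0,0.05],[0,0,-0.0004,0.2,0,0,0.05]]' 10;  python3 st.py
```

```text
t: 8.25
eef_pos: [0.5029, -0.0116, 0.1001]
ee_rot: [0.203, 1.57, -2.139]
force: [0.6, -1.1, -1.0]
width: 0.0096
t8.25 [ 0.5029 -0.0116  0.1001] F [ 0.64 -1.14 -1.04] M [-0.3659  0.1709  0.0356] w 0.0096 yaw -0.771 q6 0.43 M in tool y,z: [-0.2337  0.1842] x [-0.0003 -0.0005 -1.    ]
```

```bash
python3 -m crank '[[0,0.0001,0.0002,0.05,0,0,0.05],[0,0.0001,0.0002,0.1,0,0,0.05],[0,0.0001,0.0002,0.15,0,0,0.05],[0,0.0001,0.0002,0.2,0,0,0.05],[0,0.0001,0.0002,0.2,0,0,0.05]]' 10;  python3 st.py
```

```text
t: 8.88
eef_pos: [0.5026, -0.0118, 0.1]
ee_rot: [0.066, 1.57, -2.475]
force: [-0.6, -0.6, -0.0]
width: 0.0104
t8.88 [ 0.5026 -0.0118  0.1   ] F [-0.58 -0.6  -0.02] M [-0.4837  0.4148 -0.0027] w 0.0104 yaw -0.971 q6 0.23 M in tool y,z: [-0.4604  0.1861] x [-0.0006 -0.0005 -1.    ]
```

```bash
python3 -m crank '[[0,0.0001,0.0003,0.05,0,0,0.05],[0,0.0001,0.0003,0.1,0,0,0.05],[0,0.0001,0.0003,0.15,0,0,0.05],[0,0.0001,0.0003,0.2,0,0,0.05],[0,0.0001,0.0003,0.2,0,0,0.05]]' 10;  python3 st.py
```

```text
t: 9.5
eef_pos: [0.5024, -0.0119, 0.1]
ee_rot: [0.09, 1.57, -2.651]
force: [-1.9, -1.6, 1.4]
width: 0.0098
t9.50 [ 0.5024 -0.0119  0.1   ] F [-1.85 -1.64  1.39] M [-0.334   0.6678  0.0075] w 0.0098 yaw -1.170 q6 0.03 M in tool y,z: [-0.5889  0.0372] x [-0.0006 -0.0003 -1.    ]
```

```bash
cat > av.py <<'E'
from h import *
np.set_printoptions(precision=3,suppress=True)
L=[get_state()]
for i in range(4): grab_frame("side"); L.append(get_state())
s=L[-1];R=Rt(s).as_matrix();z=R[:,2]; yaw=np.arctan2(z[0],-z[1])
M=np.mean([l["moment"] for l in L],0)-np.array([-.07,.14,-.015]);F=np.mean([l["force"] for l in L],0)
f=np.array([-M[1],M[0],0])/.32
print("t%.2f"%s["t"],s["eef_pos"].round(4),"F",F,"latF world",f,"in tool y,z",(R.T@f)[1:],"Mz %.3f"%M[2],[round(l["moment"][2],3) for l in L],"w %.4f yaw %.3f q6 %.2f"%(s["width"],yaw,s["q"][5]),"x",R[:,0])
E
python3 -m crank '[[0,0,0.0004,0.05,0,0,0.05],[0,0,0.0004,0.1,0,0,0.05],[0,0,0.0004,0.1,0,0,0.05]]' 10;  python3 av.py
```

```text
t: 9.88
eef_pos: [0.5022, -0.012, 0.1]
ee_rot: [0.294, 1.571, -2.547]
force: [-0.5, -1.3, -0.0]
width: 0.01
t10.07 [ 0.502 -0.012  0.1  ] F [-0.968 -0.992  0.198] latF world [-1.155 -1.213  0.   ] in tool y,z [0.817 1.462] Mz 0.031 [np.float64(0.06), np.float64(0.016), np.float64(0.027), np.float64(-0.037), np.float64(0.013)] w 0.0102 yaw -1.270 q6 -0.07 x [-0. -0. -1.]
```

```bash
python3 -m crank '[[0,0.0002,0.0004,0.05,0,0,0.05],[0,0.0002,0.0004,0.1,0,0,0.05],[0,0.0002,0.0004,0.1,0,0,0.05]]' 10;  python3 av.py
```

```text
t: 10.45
eef_pos: [0.5021, -0.0121, 0.1]
ee_rot: [-2.288, 1.571, 1.054]
force: [-0.7, -0.5, 0.1]
width: 0.01
t10.65 [ 0.502 -0.012  0.1  ] F [-0.711  0.    -0.163] latF world [-0.875  0.138  0.   ] in tool y,z [-0.309  0.83 ] Mz 0.030 [np.float64(0.023), np.float64(-0.015), np.float64(0.016), np.float64(0.018), np.float64(0.032)] w 0.0099 yaw -1.371 q6 -0.17 x [ 0.  0. -1.]
```

```bash
python3 -m crank '[[0,0.0001,0.0003,0.04,0,0,0.05],[0,0.0001,0.0003,0.08,0,0,0.05],[0,0.0001,0.0003,0.08,0,0,0.05]]' 10;  python3 av.py
```

```text
t: 11.02
eef_pos: [0.5019, -0.0122, 0.1001]
ee_rot: [-2.62, 1.57, 0.641]
force: [-0.1, 0.8, -1.1]
width: 0.0099
t11.22 [ 0.502 -0.012  0.1  ] F [ 0.024  0.856 -1.019] latF world [-0.268  1.428  0.   ] in tool y,z [-1.449  0.095] Mz 0.048 [np.float64(0.05), np.float64(0.045), np.float64(-0.006), np.float64(0.032), np.float64(0.044)] w 0.0098 yaw -1.451 q6 -0.25 x [ 0.  0. -1.]
```

```bash
python3 -m crank '[[0,-0.0003,0.0001,0.03,0,0,0.05],[0,-0.0003,0.0001,0.06,0,0,0.05],[0,-0.0003,0.0001,0.06,0,0,0.05]]' 10;  python3 av.py
```

```text
t: 11.6
eef_pos: [0.5017, -0.0121, 0.1001]
ee_rot: [2.709, 1.571, -0.374]
force: [0.7, -1.6, -1.1]
width: 0.0099
t11.80 [ 0.502 -0.012  0.1  ] F [ 1.137 -0.848 -1.349] latF world [ 1.348 -0.381  0.   ] in tool y,z [ 0.46  -1.324] Mz 0.028 [np.float64(-0.015), np.float64(0.009), np.float64(0.008), np.float64(0.073), np.float64(-0.007)] w 0.0100 yaw -1.512 q6 -0.31 x [ 0. -0. -1.]
```

```bash
python3 -m crank '[[0,-0.0001,0,0.025,0,0,0.05],[0,-0.0001,0,0.05,0,0,0.05],[0,-0.0001,0,0.05,0,0,0.05]]' 10;  python3 av.py
```

```text
t: 12.18
eef_pos: [0.5017, -0.012, 0.1001]
ee_rot: [2.531, 1.571, -0.602]
force: [0.8, -1.2, -1.3]
width: 0.01
t12.38 [ 0.502 -0.012  0.1  ] F [ 1.292 -1.634 -1.598] latF world [ 1.807 -1.591  0.   ] in tool y,z [ 1.607 -1.792] Mz 0.036 [np.float64(0.044), np.float64(-0.01), np.float64(0.026), np.float64(-0.009), np.float64(0.054)] w 0.0097 yaw -1.562 q6 -0.36 x [ 0. -0. -1.]
```

```bash
python3 -m crank '[[0,0.0003,-0.0004,0.025,0,0,0.05],[0,0.0003,-0.0004,0.05,0,0,0.05],[0,0.0003,-0.0004,0.05,0,0,0.05]]' 10;  python3 av.py
```

```text
t: 12.75
eef_pos: [0.5017, -0.0122, 0.1]
ee_rot: [-0.248, 1.57, 2.852]
force: [-1.0, 2.4, 1.0]
width: 0.01
t12.95 [ 0.502 -0.012  0.1  ] F [-1.827  1.946  1.147] latF world [-1.985  1.789  0.   ] in tool y,z [-1.707  2.057] Mz 0.052 [np.float64(0.067), np.float64(0.067), np.float64(-0.007), np.float64(0.049), np.float64(0.01)] w 0.0102 yaw -1.612 q6 -0.41 x [-0.  0. -1.]
```

```bash
python3 -m crank '[[0,0.0001,0,0.025,0,0,0.05],[0,0.0001,0,0.05,0,0,0.05],[0,0.0001,0,0.05,0,0,0.05]]' 10;  python3 av.py
```

```text
t: 13.32
eef_pos: [0.5017, -0.0123, 0.1]
ee_rot: [-0.032, 1.57, 3.018]
force: [-3.7, 3.0, 1.7]
width: 0.0099
t13.53 [ 0.502 -0.012  0.1  ] F [-3.737  3.277  1.696] latF world [-4.593  4.331  0.   ] in tool y,z [-3.896  4.967] Mz 0.109 [np.float64(0.08), np.float64(0.069), np.float64(0.107), np.float64(0.119), np.float64(0.095)] w 0.0097 yaw -1.662 q6 -0.46 x [-0.  0. -1.]
```

```bash
python3 -m crank '[[0,-0.0003,0.0004,-0.02,0,0,0.05],[0,-0.0003,0.0004,-0.03,0,0,0.05]]' 10;  python3 av.py
```

```text
t: 13.78
eef_pos: [0.5017, -0.0122, 0.1]
ee_rot: [1.841, 1.571, -1.36]
force: [-2.1, 1.6, -0.1]
width: 0.0101
t13.97 [ 0.502 -0.012  0.1  ] F [-1.975  0.809  0.575] latF world [-2.39   1.366  0.   ] in tool y,z [-1.218  2.469] Mz 0.067 [np.float64(0.03), np.float64(0.059), np.float64(0.068), np.float64(0.055), np.float64(0.047)] w 0.0101 yaw -1.632 q6 -0.43 x [ 0. -0. -1.]
```

```bash
cat > lift.py <<'E'
from h import *
import sys
np.set_printoptions(precision=4,suppress=True)
R0=Rt();Y=-.225
bx=np.array([np.cos(Y),np.sin(Y),0]);by=np.array([-np.sin(Y),np.cos(Y),0]);r=-.14*bx+np.array([0,0,.015])
for a in(.02,.04,.06,.08,.1):
    d=Ro.from_rotvec(a*by).apply(r)-r; d[2]+=.0015
    print(a,R0.inv().apply(d),R0.inv().apply(a*by))
E
python3 lift.py
```

```text
0.02 [-0.0043  0.0001 -0.0003] [-0.     -0.0197 -0.0033]
0.04 [-0.0071  0.0001 -0.0007] [-0.     -0.0395 -0.0065]
0.06 [-0.0099  0.0002 -0.0011] [-0.     -0.0592 -0.0098]
0.08 [-0.0126  0.0003 -0.0016] [-0.     -0.0789 -0.0131]
0.1 [-0.0154  0.0004 -0.0022] [-0.     -0.0987 -0.0163]
```

```bash
python3 -m crank '[[0,-0.0001,0.0002,0,0,0,0.05],[0,-0.0001,0.0002,0,0,0,0.05],[-0.0015,0,0.0002,0,0,0,0.05],[-0.0029,0,0.0001,0,-0.010,-0.0016,0.05],[-0.0043,0,-0.0001,0,-0.0197,-0.0033,0.05],[-0.0043,0,-0.0001,0,-0.0197,-0.0033,0.05]]' 20;  python3 av.py
```

```text
t: 14.72
eef_pos: [0.5019, -0.0121, 0.1043]
ee_rot: [-0.166, 1.55, 2.914]
force: [-0.7, 0.1, -2.9]
width: 0.0097
t14.93 [ 0.502 -0.012  0.104] F [ 0.807 -0.133 -3.072] latF world [ 1.46  -0.329  0.   ] in tool y,z [ 0.24  -1.477] Mz 0.056 [np.float64(0.014), np.float64(0.057), np.float64(0.015), np.float64(0.054), np.float64(0.066)] w 0.0096 yaw -1.632 q6 -0.41 x [-0.019  0.004 -1.   ]
```

```bash
python3 -m crank '[[-0.0028,0.0001,-0.0004,0,-0.02,-0.0032,0.05],[-0.0056,0.0001,-0.0008,0,-0.0395,-0.0065,0.05],[-0.0056,0.0001,-0.0008,0,-0.0395,-0.0065,0.05]]' 20;  python3 av.py
```

```text
t: 15.3
eef_pos: [0.5028, -0.0122, 0.1099]
ee_rot: [-0.166, 1.51, 2.914]
force: [0.3, -0.4, -3.7]
width: 0.0102
t15.50 [ 0.503 -0.012  0.11 ] F [ 0.887 -0.33  -3.581] latF world [ 2.599 -0.17   0.   ] in tool y,z [ 0.011 -2.6  ] Mz 0.014 [np.float64(-0.016), np.float64(-0.013), np.float64(-0.004), np.float64(0.004), np.float64(0.025)] w 0.0097 yaw -1.632 q6 -0.38 x [-0.058  0.013 -0.998]
```

```bash
python3 -m crank '[[-0.0028,0.0001,-0.0004,0,-0.02,-0.0032,0.05],[-0.0055,0.0001,-0.0008,0,-0.0395,-0.0065,0.05],[-0.0055,0.0001,-0.0008,0,-0.0395,-0.0065,0.05]]' 20;  python3 av.py
python3 - <<'E'
from h import *
d=snap("side","pics/side3.png");print([b[1] for b in blobs(d,(20,130,110),(34,255,255),20)])
im=cv2.imread("pics/side3.png")[190:340,250:450];cv2.imwrite("pics/c6.png",cv2.resize(im,(800,600),interpolation=2))
E
```

```text
t: 15.88
eef_pos: [0.5039, -0.0124, 0.1153]
ee_rot: [-0.164, 1.47, 2.916]
force: [1.0, 0.8, -4.4]
width: 0.0098
t16.07 [ 0.504 -0.012  0.115] F [ 1.379  0.04  -4.3  ] latF world [ 3.37  -0.088  0.   ] in tool y,z [-0.12  -3.353] Mz 0.032 [np.float64(0.002), np.float64(0.049), np.float64(-0.024), np.float64(0.003), np.float64(0.052)] w 0.0097 yaw -1.631 q6 -0.35 x [-0.097  0.022 -0.995]
[array([264. , 194.4]), array([265.7, 225.4]), array([361.1, 234.7]), array([447.6, 237.2])]
```

View pics/c6.png

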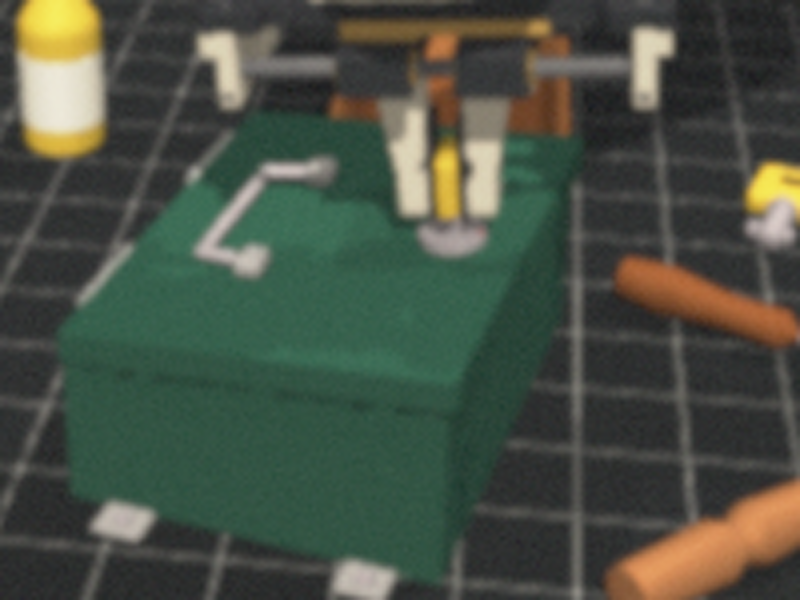

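The lid is visibly raised with a gap under its front, and the head is held between the pads around (361,235). Now I turn the key back.

```bash
python3 -m crank '[[0,0,-0.0002,-0.06,0,0,0.05],[0,0,-0.0004,-0.12,0,0,0.05],[0,0,-0.0004,-0.18,0,0,0.05],[0,0,-0.0005,-0.25,0,0,0.05],[0,0,-0.0005,-0.25,0,0,0.05]]' 20;  python3 av.py
```

```text
t: 16.75
eef_pos: [0.5041, -0.0123, 0.1154]
ee_rot: [-0.415, 1.471, 2.915]
force: [1.3, 1.3, -4.6]
width: 0.0099
t16.95 [ 0.504 -0.012  0.115] F [ 0.895  1.191 -4.257] latF world [2.605 1.088 0.   ] in tool y,z [-0.587 -2.752] Mz -0.070 [np.float64(-0.084), np.float64(-0.077), np.float64(-0.096), np.float64(-0.1), np.float64(-0.069)] w 0.0100 yaw -1.381 q6 -0.10 x [-0.097  0.022 -0.995]
```

```bash
python3 -m crank '[[0,-0.0001,-0.0002,-0.06,0,0,0.05],[0,-0.0002,-0.0003,-0.12,0,0,0.05],[0,-0.0002,-0.0004,-0.18,0,0,0.05],[0,-0.0002,-0.0004,-0.25,0,0,0.05],[0,-0.0002,-0.0004,-0.25,0,0,0.05]]' 20;  python3 av.py
```

```text
t: 17.58
eef_pos: [0.5044, -0.0122, 0.1153]
ee_rot: [-0.661, 1.47, 2.918]
force: [0.6, 0.6, -4.2]
width: 0.0101
t17.77 [ 0.504 -0.012  0.115] F [ 0.552  0.683 -4.017] latF world [2.17  0.533 0.   ] in tool y,z [ 0.431 -2.184] Mz -0.052 [np.float64(-0.053), np.float64(-0.039), np.float64(-0.075), np.float64(-0.103), np.float64(-0.063)] w 0.0099 yaw -1.131 q6 0.15 x [-0.098  0.022 -0.995]
```

```bash
python3 -m crank '[[0,0,-0.0001,-0.06,0,0,0.05],[0,0,-0.0002,-0.12,0,0,0.05],[0,0,-0.0003,-0.18,0,0,0.05],[0,0,-0.0004,-0.25,0,0,0.05],[0,0,-0.0004,-0.25,0,0,0.05]]' 20;  python3 av.py
```

```text
t: 18.4
eef_pos: [0.5047, -0.0121, 0.1152]
ee_rot: [-0.911, 1.47, 2.919]
force: [-0.0, 0.6, -4.1]
width: 0.0098
t18.60 [ 0.505 -0.012  0.115] F [ 0.209  0.803 -4.168] latF world [1.184 0.477 0.   ] in tool y,z [ 0.379 -1.214] Mz -0.017 [np.float64(0.002), np.float64(-0.098), np.float64(-0.031), np.float64(-0.025), np.float64(-0.008)] w 0.0099 yaw -0.881 q6 0.40 x [-0.098  0.022 -0.995]
```

```bash
python3 -m crank '[[0,0,-0.0001,-0.06,0,0,0.05],[0,0,-0.0002,-0.12,0,0,0.05],[0,0,-0.0003,-0.18,0,0,0.05],[0,0,-0.0003,-0.22,0,0,0.05],[0,0,-0.0003,-0.22,0,0,0.05]]' 20;  python3 av.py
```

```text
t: 19.23
eef_pos: [0.505, -0.0119, 0.1152]
ee_rot: [-1.131, 1.47, 2.918]
force: [-1.1, -0.2, -3.5]
width: 0.0101
t19.43 [ 0.505 -0.012  0.115] F [-0.752  0.256 -3.934] latF world [0.471 0.253 0.   ] in tool y,z [ 0.214 -0.488] Mz -0.042 [np.float64(-0.062), np.float64(-0.076), np.float64(-0.071), np.float64(-0.039), np.float64(-0.036)] w 0.0100 yaw -0.661 q6 0.62 x [-0.098  0.022 -0.995]
```

```bash
cat > low.py <<'E'
from h import *
np.set_printoptions(precision=4,suppress=True)
R0=Rt();Y=-.225
bx=np.array([np.cos(Y),np.sin(Y),0]);by=np.array([-np.sin(Y),np.cos(Y),0]);r=-.14*bx+np.array([0,0,.015])
f=lambda a:Ro.from_rotvec(a*by).apply(r)
for a in(.08,.06,.052,.047):
    d=f(a)-f(.098)
    print(a,R0.inv().apply(d),R0.inv().apply((a-.098)*by))
print(R0.inv().apply([0,0,-.0007]))
E
python3 low.py
```

```text
0.08 [ 0.0025 -0.0002  0.0001] [0.     0.0076 0.0163]
0.06 [ 0.0053 -0.0004  0.0002] [0.     0.0161 0.0344]
0.052 [ 0.0065 -0.0005  0.0002] [0.     0.0195 0.0417]
0.047 [ 0.0072 -0.0005  0.0002] [0.     0.0216 0.0462]
[ 0.0007  0.0001 -0.    ]
```

```bash
python3 -m crank '[[0.0015,-0.0001,0,0,0.0045,0.0097,0.05],[0.003,-0.0002,0.0001,0,0.009,0.0194,0.05],[0.0045,-0.0003,0.0002,0,0.0136,0.0292,0.05],[0.006,-0.0004,0.0002,0,0.018,0.0388,0.05],[0.0065,-0.0005,0.0002,0,0.0195,0.0417,0.05],[0.0065,-0.0005,0.0002,0,0.0195,0.0417,0.05]]' 20;  python3 av.py
```

```text
t: 20.18
eef_pos: [0.5039, -0.0116, 0.1088]
ee_rot: [-1.13, 1.517, 2.92]
force: [-1.8, -0.5, -4.1]
width: 0.0098
t20.38 [ 0.504 -0.012  0.109] F [-1.899 -0.145 -3.736] latF world [-1.76  -0.231  0.   ] in tool y,z [-1.244  1.263] Mz -0.003 [np.float64(0.004), np.float64(0.0), np.float64(-0.005), np.float64(-0.001), np.float64(-0.091)] w 0.0100 yaw -0.661 q6 0.59 x [-0.053  0.012 -0.999]
```

Still loaded; I lower more.

```bash
python3 -m crank '[[0.0007,-0.0001,0,0,0.002,0.0045,0.05],[0.0012,-0.0002,0.0001,0,0.002,0.0045,0.05],[0.0012,-0.0002,0.0001,0,0.002,0.0045,0.05]]' 20;  python3 av.py
```

```text
t: 20.75
eef_pos: [0.504, -0.0117, 0.1081]
ee_rot: [-1.129, 1.522, 2.922]
force: [-3.2, -2.3, 2.1]
width: 0.0099
t20.95 [ 0.504 -0.012  0.108] F [-2.623 -2.535  2.146] latF world [-2.577 -3.078  0.   ] in tool y,z [-0.14   4.011] Mz 0.027 [np.float64(-0.006), np.float64(0.016), np.float64(0.051), np.float64(-0.0), np.float64(-0.001)] w 0.0103 yaw -0.661 q6 0.58 x [-0.047  0.011 -0.999]
```

```bash
python3 -m crank '[[-0.0002,0,0.0003,0,0,0,0.05],[-0.0003,0,0.0003,0,0,0,0.05]]' 20;  python3 av.py
```

```text
t: 21.2
eef_pos: [0.5039, -0.0117, 0.108]
ee_rot: [-1.137, 1.522, 2.914]
force: [-0.8, -1.8, 0.4]
width: 0.0099
t21.40 [ 0.504 -0.012  0.108] F [-0.694 -2.187  0.279] latF world [-0.167 -3.059  0.   ] in tool y,z [1.747 2.516] Mz 0.031 [np.float64(-0.018), np.float64(0.017), np.float64(-0.009), np.float64(0.03), np.float64(0.059)] w 0.0098 yaw -0.661 q6 0.58 x [-0.047  0.011 -0.999]
```

```bash
python3 -m crank '[[0,0.0002,0.0002,0,0,0,0.05],[0,0.0002,0.0002,-0.06,0,0,0.05],[0,0.0002,0.0001,-0.12,0,0,0.05],[0,0.0001,0.0001,-0.18,0,0,0.05],[0,0.0001,0.0001,-0.2,0,0,0.05]]' 20;  python3 av.py
```

```text
t: 22.02
eef_pos: [0.504, -0.0115, 0.108]
ee_rot: [-1.346, 1.522, 2.905]
force: [0.8, -0.8, -0.8]
width: 0.0101
t22.23 [ 0.504 -0.012  0.108] F [ 0.917 -0.056 -0.758] latF world [ 1.494 -0.191  0.   ] in tool y,z [ 1.42  -0.496] Mz -0.021 [np.float64(-0.022), np.float64(-0.039), np.float64(0.017), np.float64(-0.044), np.float64(-0.092)] w 0.0099 yaw -0.462 q6 0.78 x [-0.047  0.011 -0.999]
```

```bash
python3 -m crank '[[0,0,-0.0001,-0.05,0,0,0.05],[0,0,-0.0002,-0.1,0,0,0.05],[0,0,-0.0003,-0.15,0,0,0.05],[0,0,-0.0003,-0.15,0,0,0.05]]' 20;  python3 av.py
```

```text
t: 22.72
eef_pos: [0.5041, -0.0114, 0.108]
ee_rot: [-1.491, 1.522, 2.909]
force: [1.9, 0.4, -1.0]
width: 0.0096
t22.93 [ 0.504 -0.011  0.108] F [ 1.562  1.036 -1.097] latF world [2.447 0.932 0.   ] in tool y,z [ 2.039 -1.639] Mz -0.050 [np.float64(-0.069), np.float64(-0.077), np.float64(-0.074), np.float64(-0.004), np.float64(-0.101)] w 0.0099 yaw -0.313 q6 0.93 x [-0.047  0.011 -0.999]
```

```bash
python3 -m crank '[[0,0,-0.0001,-0.03,0,0,0.05],[0,0,-0.0002,-0.06,0,0,0.05],[0,0,-0.0002,-0.06,0,0,0.05]]' 20;  python3 av.py
```

```text
t: 23.3
eef_pos: [0.504, -0.0113, 0.108]
ee_rot: [-1.548, 1.522, 2.913]
force: [1.5, 1.1, -0.2]
width: 0.01
t23.50 [ 0.504 -0.011  0.108] F [ 2.429  1.21  -0.586] latF world [3.699 1.727 0.   ] in tool y,z [ 3.148 -2.594] Mz -0.059 [np.float64(-0.067), np.float64(-0.082), np.float64(-0.091), np.float64(-0.089), np.float64(-0.04)] w 0.0093 yaw -0.252 q6 0.99 x [-0.047  0.011 -0.999]
```

```bash
python3 -m crank '[[0,0.0003,-0.0003,0,0,0,0.05],[0,0.0003,-0.0003,-0.025,0,0,0.05],[0,0.0003,-0.0003,-0.05,0,0,0.05],[0,0.0003,-0.0003,-0.05,0,0,0.05]]' 20;  python3 av.py
```

```text
t: 24.0
eef_pos: [0.5041, -0.0112, 0.108]
ee_rot: [-1.593, 1.522, 2.918]
force: [2.2, 1.4, -0.0]
width: 0.0097
t24.20 [ 0.504 -0.011  0.108] F [1.862 1.046 0.525] latF world [2.416 1.407 0.   ] in tool y,z [ 2.082 -1.863] Mz -0.063 [np.float64(-0.085), np.float64(-0.067), np.float64(-0.079), np.float64(-0.076), np.float64(-0.085)] w 0.0097 yaw -0.202 q6 1.04 x [-0.048  0.011 -0.999]
```

```bash
python3 -m crank '[[0,0.0003,-0.0003,-0.02,0,0,0.05],[0,0.0003,-0.0003,-0.04,0,0,0.05],[0,0.0003,-0.0003,-0.04,0,0,0.05]]' 20;  python3 av.py
```

```text
t: 24.58
eef_pos: [0.5042, -0.0111, 0.1079]
ee_rot: [-1.626, 1.521, 2.925]
force: [-0.4, 0.5, 2.4]
width: 0.0098
t24.77 [ 0.504 -0.011  0.108] F [-0.7   -0.204  2.424] latF world [0.054 0.122 0.   ] in tool y,z [ 0.034 -0.129] Mz -0.005 [np.float64(-0.026), np.float64(0.007), np.float64(-0.053), np.float64(-0.042), np.float64(0.014)] w 0.0099 yaw -0.162 q6 1.08 x [-0.048  0.011 -0.999]
```

```bash
python3 -m crank '[[-0.0003,0,0,0,0,0,0.05],[-0.0004,0,0,-0.02,0,0,0.05],[-0.0004,0,0,-0.04,0,0,0.05],[-0.0004,0,0,-0.04,0,0,0.05]]' 20;  python3 av.py
```

```text
t: 25.28
eef_pos: [0.5043, -0.011, 0.1081]
ee_rot: [-1.668, 1.521, 2.923]
force: [-0.6, -0.4, -1.2]
width: 0.0095
t25.48 [ 0.504 -0.011  0.108] F [-0.226 -0.147 -1.902] latF world [ 0.364 -0.564  0.   ] in tool y,z [0.429 0.515] Mz -0.045 [np.float64(-0.034), np.float64(-0.071), np.float64(-0.068), np.float64(-0.026), np.float64(-0.099)] w 0.0096 yaw -0.122 q6 1.12 x [-0.048  0.011 -0.999]
```

```bash
python3 -m crank '[[0.0002,0,0,-0.02,0,0,0.05],[0.0002,0,0,-0.04,0,0,0.05],[0.0002,0,0,-0.04,0,0,0.05]]' 20;  python3 av.py
```

```text
t: 25.85
eef_pos: [0.5043, -0.011, 0.1081]
ee_rot: [-1.71, 1.521, 2.921]
force: [-2.1, 0.5, -2.1]
width: 0.0097
t26.05 [ 0.504 -0.011  0.108] F [-1.696 -0.081 -1.731] latF world [-1.258 -0.304  0.   ] in tool y,z [-1.227  0.406] Mz -0.152 [np.float64(-0.122), np.float64(-0.186), np.float64(-0.223), np.float64(-0.149), np.float64(-0.156)] w 0.0101 yaw -0.082 q6 1.16 x [-0.048  0.011 -0.999]
```

```bash
python3 -m crank '[[0,0,0,0.05,0,0,0.05],[0,0,0,0.05,0,0,0.05]]' 20;  python3 av.py
```

```text
t: 26.3
eef_pos: [0.5044, -0.011, 0.1081]
ee_rot: [-1.658, 1.521, 2.923]
force: [-2.6, -1.0, -0.6]
width: 0.01
t26.50 [ 0.504 -0.011  0.108] F [-1.969 -0.952 -1.218] latF world [-1.774 -0.701  0.   ] in tool y,z [-1.665  0.928] Mz -0.032 [np.float64(-0.057), np.float64(-0.026), np.float64(-0.074), np.float64(-0.004), np.float64(-0.073)] w 0.0098 yaw -0.131 q6 1.11 x [-0.048  0.011 -0.999]
```

```bash
python3 -m crank '[[0,-0.0003,0.0001,0.04,0,0,0.05],[0,-0.0003,0.0001,0.04,0,0,0.05]]' 15;  python3 av.py
```

```text
t: 26.75
eef_pos: [0.5047, -0.011, 0.1084]
ee_rot: [-1.627, 1.523, 2.915]
force: [-0.6, -2.2, -0.5]
width: 0.0096
t26.95 [ 0.505 -0.011  0.108] F [-0.101 -1.734 -0.322] latF world [ 0.432 -1.417  0.   ] in tool y,z [0.666 1.323] Mz 0.023 [np.float64(0.07), np.float64(0.006), np.float64(0.025), np.float64(0.016), np.float64(-0.076)] w 0.0093 yaw -0.171 q6 1.07 x [-0.047  0.011 -0.999]
```

```bash
python3 -m crank '[[-0.0007,0,0.0001,0,0,0,0.05],[-0.0014,0,0.0001,0,0,0,0.05],[-0.002,0,0.0001,0,0,0,0.05],[-0.002,0,0.0001,0,0,0,0.05]]' 15;  python3 av.py
```

```text
t: 27.45
eef_pos: [0.5044, -0.011, 0.1103]
ee_rot: [-1.626, 1.522, 2.914]
force: [-0.2, -0.3, -0.8]
width: 0.0102
t27.65 [ 0.504 -0.011  0.11 ] F [ 0.167 -0.254 -0.399] latF world [ 0.435 -0.103  0.   ] in tool y,z [0.446 0.028] Mz 0.004 [np.float64(-0.054), np.float64(-0.025), np.float64(-0.006), np.float64(0.031), np.float64(-0.0)] w 0.0097 yaw -0.172 q6 1.07 x [-0.048  0.011 -0.999]
```

```bash
python3 -m crank '[[-0.001,0,0,0,0,0,0.05],[-0.002,0,0,0,0,0,0.05],[-0.003,0,0,0,0,0,0.05],[-0.003,0,0,0,0,0,0.05]]' 15;  python3 av.py
```

```text
t: 28.15
eef_pos: [0.5045, -0.0111, 0.1133]
ee_rot: [-1.625, 1.522, 2.916]
force: [-0.4, 0.5, 0.2]
width: 0.0101
t28.35 [ 0.504 -0.011  0.113] F [-0.368  0.024 -0.109] latF world [ 0.564 -0.114  0.   ] in tool y,z [0.574 0.015] Mz 0.029 [np.float64(-0.014), np.float64(0.048), np.float64(0.023), np.float64(-0.027), np.float64(0.041)] w 0.0097 yaw -0.172 q6 1.07 x [-0.048  0.011 -0.999]
```

Free: the key is coming out with no load on it. I'll keep drawing and watch the forces.

```bash
python3 -m crank '[[-0.0015,0,0,0,0,0,0.05],[-0.003,0,0,0,0,0,0.05],[-0.0045,0,0,0,0,0,0.05],[-0.006,0,0,0,0,0,0.05],[-0.0075,0,0,0,0,0,0.05],[-0.009,0,0,0,0,0,0.05]]' 15;  python3 st.py;python3 -m crank '[[-0.003,0,0,0,0,0,0.05],[-0.006,0,0,0,0,0,0.05],[-0.009,0,0,0,0,0,0.05],[-0.012,0,0,0,0,0,0.05],[-0.016,0,0,0,0,0,0.05],[-0.02,0,0,0,0,0,0.05]]' 15; python3 st.py;python3 - <<'E'
from h import *
d=snap("side","pics/side4.png")
im=cv2.imread("pics/side4.png")[190:340,250:450];cv2.imwrite("pics/c7.png",cv2.resize(im,(800,600),interpolation=2))
E
```

```text
t: 29.1
eef_pos: [0.5049, -0.0113, 0.1223]
ee_rot: [-1.622, 1.522, 2.919]
force: [0.4, 0.2, -0.5]
width: 0.0095
t29.10 [ 0.5049 -0.0113  0.1223] F [ 0.42  0.19 -0.52] M [-0.1378  0.0068 -0.018 ] w 0.0095 yaw -0.172 q6 1.07 M in tool y,z: [-0.0441  0.1428] x [-0.0478  0.0108 -0.9988]
t: 29.85
eef_pos: [0.5058, -0.0115, 0.1424]
ee_rot: [-1.622, 1.522, 2.919]
force: [0.2, -0.4, -0.1]
width: 0.0099
t29.85 [ 0.5058 -0.0115  0.1424] F [ 0.23 -0.36 -0.12] M [-0.1038 -0.0486  0.014 ] w 0.0099 yaw -0.172 q6 1.07 M in tool y,z: [-0.0028  0.1915] x [-0.0478  0.0108 -0.9988]
```

View pics/c7.png

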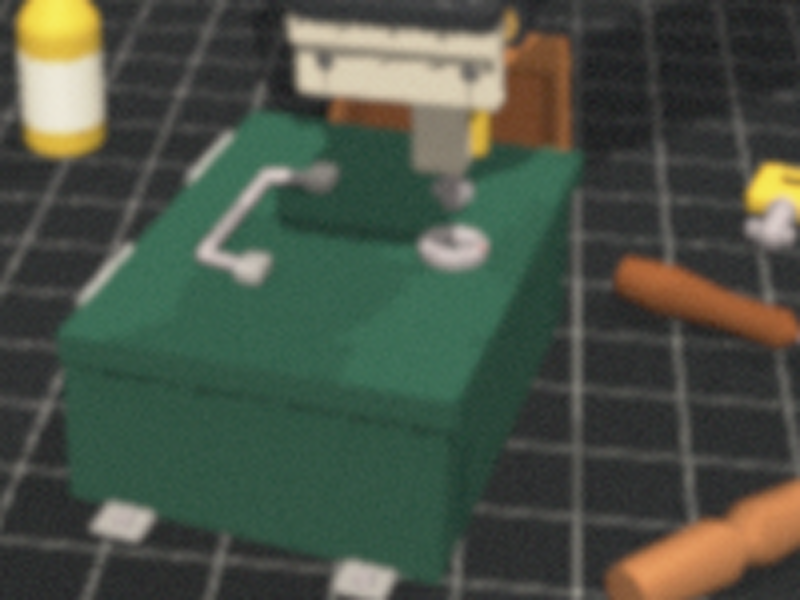

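The key is out of the lock, its barrel below the pads at about (363,238), and the open keyhole shows at about (363,251). Now I carry it to the tray.

Run:
```python
from h import *
np.set_printoptions(precision=4,suppress=True)
print(tgt((.507,-.012,.19),-.17,half=1)); print(tgt((.521,-.336,.19),-.57,half=1))
```

```text
(array([-0.0471, -0.0014,  0.0003]), array([-0.0016, -0.0028,  0.0482]))
(array([-0.0513,  0.0676,  0.3171]), array([0.3983, 0.0069, 0.0481]))
```

```bash
python3 -m crank '[[-0.02,0,0,0,0,0.02,0.05],[-0.047,-0.001,0,0,0,0.048,0.05],[-0.048,0.01,0.05,0.08,0,0.048,0.05],[-0.049,0.025,0.11,0.15,0.003,0.048,0.05],[-0.05,0.038,0.17,0.23,0.005,0.048,0.05],[-0.05,0.05,0.23,0.3,0.006,0.048,0.05],[-0.051,0.06,0.28,0.37,0.007,0.048,0.05],[-0.051,0.068,0.317,0.398,0.007,0.048,0.05],[-0.051,0.068,0.317,0.398,0.007,0.048,0.05]]' 20;  python3 st.py
python3 - <<'E'
from h import *
np.set_printoptions(precision=4,suppress=True)
print(get_state()["q"])
for n in("side","top"): snap(n,f"pics/{n}5.png")
E
```

```text
t: 31.02
eef_pos: [0.5206, -0.3384, 0.1896]
ee_rot: [0.08, 1.57, -2.064]
force: [0.2, 0.5, 0.3]
width: 0.0099
t31.02 [ 0.5206 -0.3384  0.1896] F [0.24 0.49 0.33] M [0.0292 0.2043 0.0279] w 0.0099 yaw -0.573 q6 1.26 M in tool y,z: [ 0.0485 -0.1078] x [-0.0005 -0.0009 -1.    ]
[-0.2618  0.2961 -0.1662  0.0011 -1.1087  1.2588]
```

View pics/side5.png

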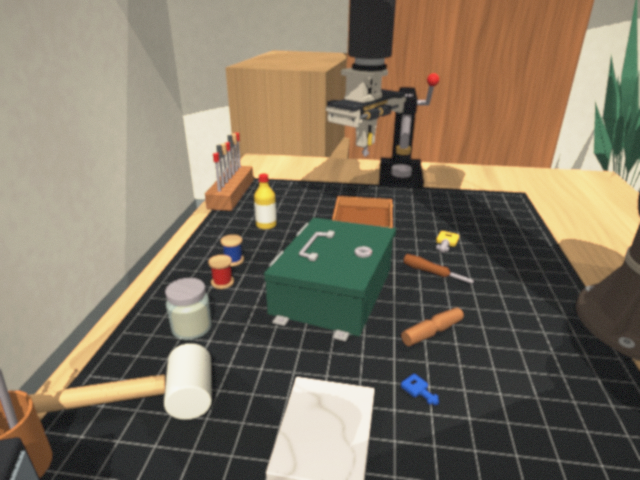

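View pics/top5.png

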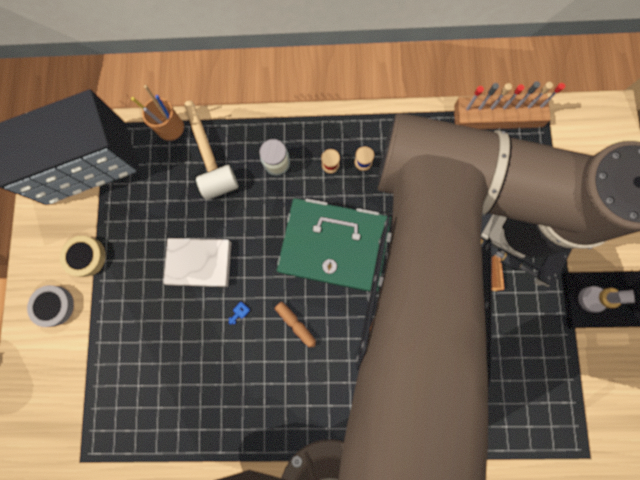

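```bash
python3 -m crank '[[0,0,0,0,0,0.17,0.05],[0,0,0,0,0,0.34,0.05],[0,0,0,0,0,0.5,0.05],[0,0,0,0,0,0.66,0.05],[0,0,0,0,0,0.785,0.05],[0,0,0,0,0,0.785,0.05]]' 20;  python3 st.py
python3 - <<'E'
from h import *
np.set_printoptions(precision=4,suppress=True)
print(get_state()["q"]);R=Rt().as_matrix();print(R)
for n in("side","top"): snap(n,f"pics/{n}6.png")
im=cv2.imread("pics/side6.png")[90:240,280:480];cv2.imwrite("pics/c8.png",cv2.resize(im,(800,600),interpolation=2))
E
```

```text
t: 31.88
eef_pos: [0.4783, -0.4444, 0.2606]
ee_rot: [1.61, 0.91, -0.799]
force: [1.2, -3.3, 1.7]
width: 0.0102
t31.88 [ 0.4783 -0.4444  0.2606] F [ 1.24 -3.32  1.73] M [ 0.8869  1.4751 -0.287 ] w 0.0102 yaw -0.830 q6 0.09 M in tool y,z: [-0.4561 -1.6001] x [ 0.4283 -0.4401 -0.7892]
[-0.5916 -0.0314 -0.9138  1.2838 -0.1323  0.0852]
[[ 0.4283  0.5216 -0.7379]
 [-0.4401 -0.5927 -0.6745]
 [-0.7892  0.6137 -0.0243]]
```

View pics/c8.png

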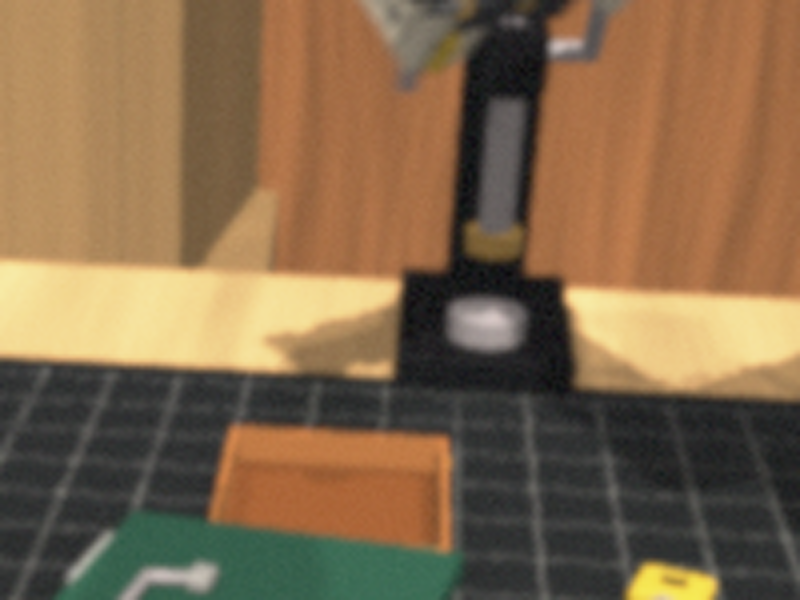

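View pics/top6.png

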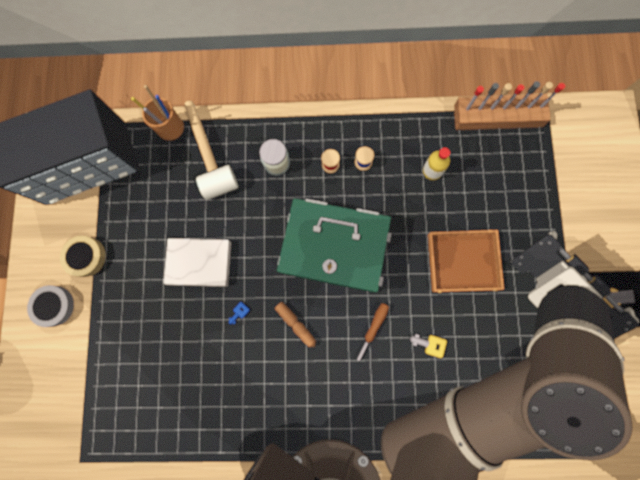

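The tilt outward ran into the wrist singularity, and the tool moved aside towards the press. I will return upright first.

Run:
```python
from h import *
np.set_printoptions(precision=4,suppress=True)
print(tgt((.521,-.336,.22),-.57,half=1)); print(Rt().inv().apply([0,.1,0]))
```

```text
(array([ 0.0014, -0.0671, -0.1146]), array([-0.2791,  0.0689, -0.6576]))
[-0.0447 -0.0605 -0.0659]
```

```bash
python3 -m crank '[[0.001,-0.034,-0.057,-0.07,0.017,-0.164,0.05],[0.001,-0.05,-0.086,-0.14,0.034,-0.33,0.05],[0.001,-0.067,-0.1146,-0.21,0.05,-0.49,0.05],[0.001,-0.067,-0.1146,-0.28,0.069,-0.658,0.05],[0.001,-0.067,-0.1146,-0.28,0.069,-0.658,0.05]]' 20;  python3 st.py
python3 - <<'E'
from h import *
np.set_printoptions(precision=4,suppress=True)
print(get_state()["q"])
E
```

```text
t: 32.6
eef_pos: [0.5276, -0.325, 0.2201]
ee_rot: [1.415, 1.465, -0.748]
force: [-0.5, -3.2, -0.3]
width: 0.0096
t32.60 [ 0.5276 -0.325   0.2201] F [-0.48 -3.17 -0.25] M [-0.2413  0.4522 -0.0505] w 0.0096 yaw -0.593 q6 1.15 M in tool y,z: [-0.3177 -0.1636] x [ 0.0775 -0.0719 -0.9944]
[-0.2026  0.2101 -0.2412  0.064  -1.0297  1.1504]
```

```bash
cat >> h.py <<'E'
def tt(p,yaw,th):
    z=-np.array([-np.sin(yaw),np.cos(yaw),0])
    return tgt(p,yaw,tilt=Ro.from_rotvec(z*th),half=1)
E
python3 - <<'E'
from h import *
np.set_printoptions(precision=4,suppress=True)
for th in(0,-.25,-.5,-.785): print(th,*tt((.521,-.336,.2),-.57,th))
print(onz(dict(np.load("pics/top0.npz")),600,300,.0))
E
```

```text
0 [ 0.0203 -0.0014  0.0125] [-0.0225  0.0176 -0.1045]
-0.25 [ 0.0203 -0.0014  0.0125] [-0.0246  0.0147 -0.3545]
-0.5 [ 0.0203 -0.0014  0.0125] [-0.0265  0.0116 -0.6045]
-0.785 [ 0.0203 -0.0014  0.0125] [-0.0284  0.0079 -0.8894]
[ 0.4194 -0.6451  0.    ]
```

```bash
python3 -m crank '[[0.02,-0.001,0.0125,-0.0225,0.0176,-0.1045,0.05],[0.02,-0.001,0.0125,-0.0225,0.0176,-0.23,0.05],[0.02,-0.001,0.0125,-0.0246,0.0147,-0.354,0.05],[0.02,-0.001,0.0125,-0.0246,0.0147,-0.354,0.05]]' 20;  python3 st.py
python3 - <<'E'
from h import *
np.set_printoptions(precision=4,suppress=True)
print(get_state()["q"])
for th in(-.25,-.5,-.785): print(th,*tt((.521,-.336,.2),-.57,th))
E
```

```text
t: 33.1
eef_pos: [0.5207, -0.3411, 0.1973]
ee_rot: [-1.554, 1.322, 2.579]
force: [0.2, 0.9, -0.4]
width: 0.01
t33.10 [ 0.5207 -0.3411  0.1973] F [ 0.24  0.93 -0.37] M [-0.4479 -0.4785 -0.0291] w 0.0100 yaw -0.579 q6 1.31 M in tool y,z: [0.0241 0.7244] x [-0.2087  0.1315 -0.9691]
[-0.3068  0.4489  0.083  -0.0628 -1.4466  1.314 ]
-0.25 [-0.002  -0.0031 -0.0044] [-0.0093  0.0019 -0.0008]
-0.5 [-0.002  -0.0031 -0.0044] [-0.0095  0.0007 -0.2508]
-0.785 [-0.002  -0.0031 -0.0044] [-0.0096 -0.0006 -0.5358]
```

```bash
python3 -m crank '[[-0.002,-0.003,-0.0044,-0.0095,0,-0.15,0.05],[-0.002,-0.003,-0.0044,-0.0095,0,-0.3,0.05],[-0.002,-0.003,-0.0044,-0.0095,0,-0.42,0.05],[-0.002,-0.003,-0.0044,-0.0095,0,-0.536,0.05],[-0.002,-0.003,-0.0044,-0.0095,0,-0.536,0.05]]' 20;  python3 st.py
python3 - <<'E'
from h import *
np.set_printoptions(precision=4,suppress=True)
print(get_state()["q"])
print(*tt((.521,-.336,.1),-.57,-.785))
for n in("side","top"): snap(n,f"pics/{n}7.png")
im=cv2.imread("pics/side7.png")[60:270,260:540];cv2.imwrite("pics/c9.png",cv2.resize(im,(800,600),interpolation=2))
E
```

```text
t: 33.72
eef_pos: [0.5201, -0.3358, 0.1988]
ee_rot: [-1.571, 0.785, 2.57]
force: [0.5, 0.8, -1.4]
width: 0.0101
t33.73 [ 0.5201 -0.3358  0.1988] F [ 0.54  0.85 -1.4 ] M [-1.4215 -2.0152  0.0327] w 0.0101 yaw -0.571 q6 1.34 M in tool y,z: [-0.0181  2.5437] x [-0.595   0.3825 -0.7069]
[-0.3578  0.7918  0.5214 -0.1714 -2.0684  1.3367]
[ 0.0693  0.0705 -0.0003] [-0.0006 -0.0009  0.0008]
```

View pics/c9.png

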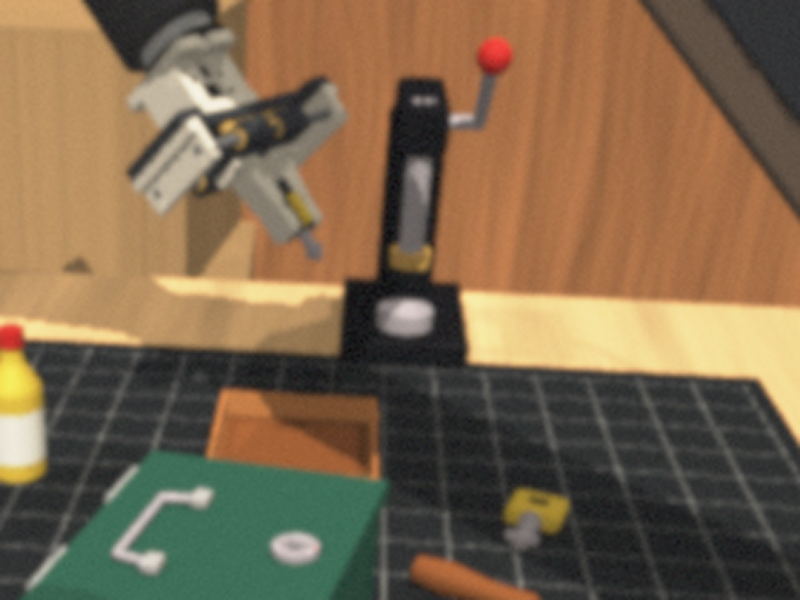

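View pics/top7.png

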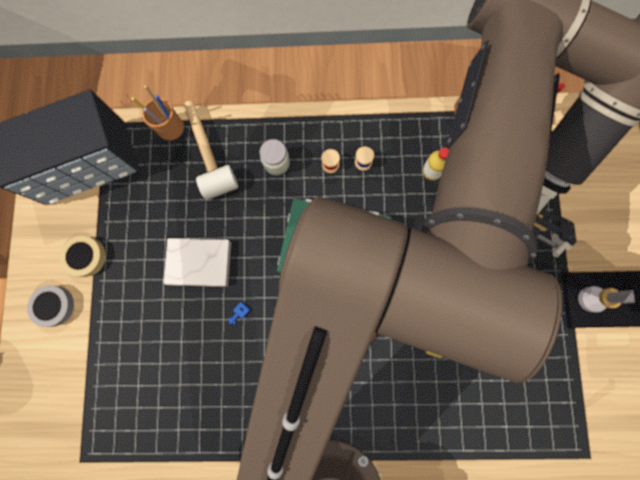

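```bash
python3 -m crank '[[0.02,0.02,0,0,0,0,0.05],[0.04,0.04,0,0,0,0,0.05],[0.06,0.06,0,0,0,0,0.05],[0.0693,0.0705,0,0,0,0,0.05],[0.0693,0.0705,0,0,0,0,0.05]]' 20;  python3 st.py
python3 - <<'E'
from h import *
np.set_printoptions(precision=4,suppress=True)
d=dict(np.load("pics/top0.npz"));print("rack",onz(d,470,130,.05),onz(d,505,105,.05),"glue",onz(d,437,165,.1))
print(get_state()["q"])
print(*tt((.521,-.336,.03),-.57,-.785))
for n in("side","top"): snap(n,f"pics/{n}8.png")
E
```

```text
t: 34.45
eef_pos: [0.521, -0.3376, 0.1039]
ee_rot: [-1.571, 0.791, 2.57]
force: [0.3, 0.2, 0.6]
width: 0.0102
t34.45 [ 0.521  -0.3376  0.1039] F [0.3  0.18 0.59] M [-1.3265 -1.9367  0.0258] w 0.0102 yaw -0.572 q6 1.37 M in tool y,z: [0.0149 2.4263] x [-0.5914  0.3805 -0.711 ]
rack [ 0.8332 -0.3612  0.05  ] [ 0.8953 -0.4511  0.05  ] glue [ 0.7294 -0.2633  0.1   ]
[-0.3587  0.8605  0.4364 -0.1583 -1.9111  1.3652]
[ 0.0532  0.0514 -0.0013] [-0.001  -0.0012 -0.0051]
```

View pics/side8.png

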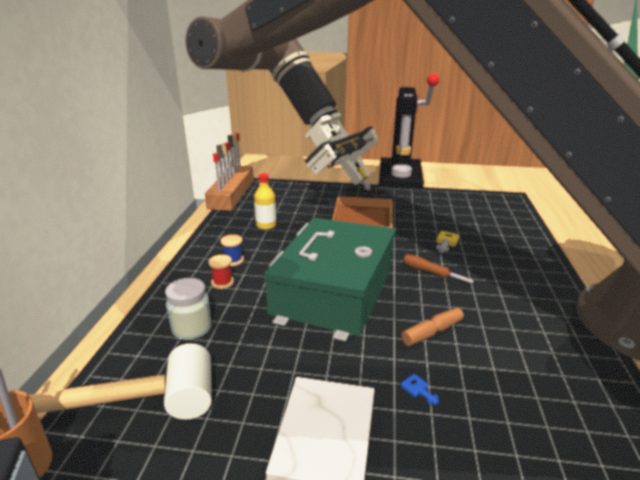

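View pics/top8.png

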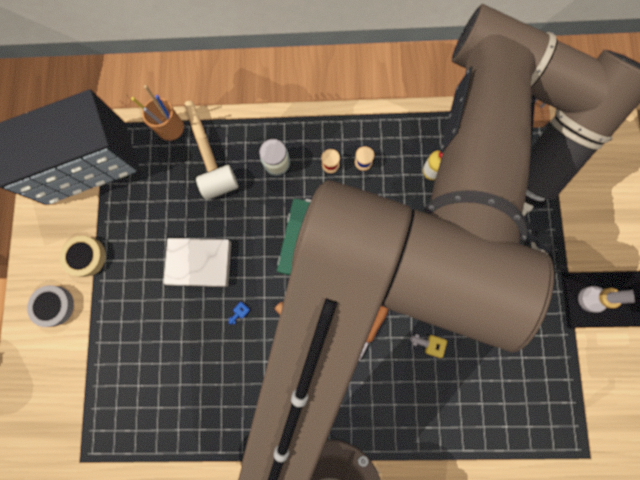

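```bash
python3 -m crank '[[0.015,0.015,0,0,0,0,0.05],[0.03,0.03,0,0,0,0,0.05],[0.04,0.04,0,0,0,0,0.05],[0.0424,0.0424,0,0,0,0,0.05],[0.0424,0.0424,0,0,0,0,0.05]]' 20;  python3 av.py
python3 - <<'E'
from h import *
for n in("side","top"): snap(n,f"pics/{n}9.png")
im=cv2.imread("pics/side9.png")[150:255,300:440];cv2.imwrite("pics/c10.png",cv2.resize(im,(800,600),interpolation=2))
E
```

```text
t: 35.17
eef_pos: [0.5212, -0.3381, 0.0428]
ee_rot: [-1.571, 0.789, 2.57]
force: [0.5, -0.1, 0.4]
width: 0.0101
t35.38 [ 0.522 -0.338  0.044] F [0.194 0.125 0.568] latF world [ 6.388 -4.024  0.   ] in tool y,z [ 5.368 -0.075] Mz 0.010 [np.float64(-0.02), np.float64(0.028), np.float64(-0.005), np.float64(0.022), np.float64(-0.048)] w 0.0098 yaw -0.572 q6 1.38 x [-0.591  0.381 -0.711]
```

View pics/c10.png

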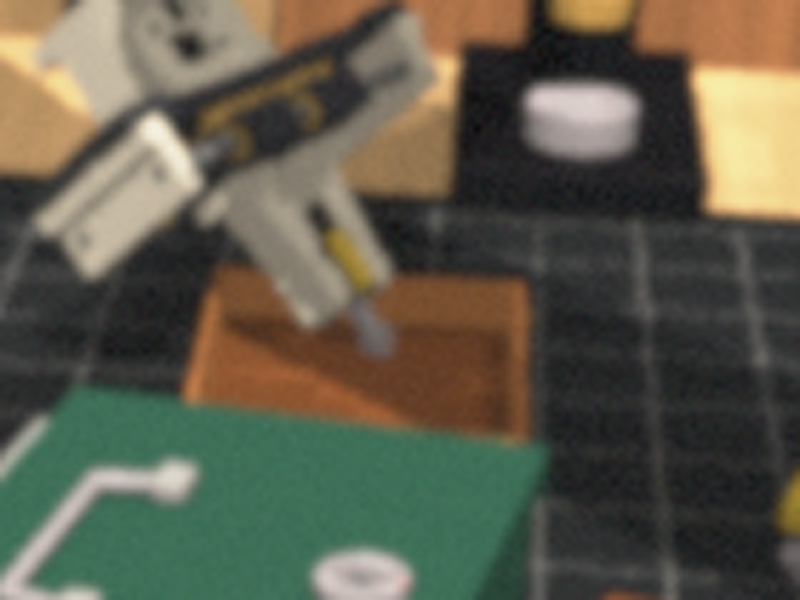

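```bash
python3 -m crank '[[0.003,0.003,0,0,0,0,0.05],[0.006,0.006,0,0,0,0,0.05],[0.0085,0.0085,0,0,0,0,0.05],[0.0085,0.0085,0,0,0,0,0.05]]' 20;  python3 st.py;python3 -m crank '[[0.002,0.002,0,0,0,0,0.05],[0.0035,0.0035,0,0,0,0,0.05],[0.0035,0.0035,0,0,0,0,0.05]]' 20;  python3 av.py
```

```text
t: 35.98
eef_pos: [0.521, -0.3379, 0.0306]
ee_rot: [-1.571, 0.789, 2.569]
force: [0.0, 0.5, -1.1]
width: 0.0099
t35.98 [ 0.521  -0.3379  0.0306] F [ 0.05  0.52 -1.14] M [-1.4407 -1.8896  0.0125] w 0.0099 yaw -0.572 q6 1.38 M in tool y,z: [-0.0609  2.4485] x [-0.5926  0.3816 -0.7094]
t: 36.35
eef_pos: [0.5212, -0.338, 0.026]
ee_rot: [-1.571, 0.789, 2.569]
force: [-0.5, -0.1, -1.5]
width: 0.0098
t36.55 [ 0.521 -0.338  0.026] F [-0.173 -0.268 -0.717] latF world [ 6.304 -4.073  0.   ] in tool y,z [5.331 0.011] Mz -0.006 [np.float64(0.023), np.float64(-0.026), np.float64(-0.036), np.float64(-0.051), np.float64(-0.017)] w 0.0101 yaw -0.572 q6 1.38 x [-0.592  0.381 -0.71 ]
```

```bash
python3 -m crank '[[0.0012,0.0012,0,0,0,0,0.05],[0.0012,0.0012,0,0,0,0,0.05]]' 20;  python3 av.py;python3 -m crank '[[0.0011,0.0011,0,0,0,0,0.05],[0.0011,0.0011,0,0,0,0,0.05]]' 20;  python3 av.py
```

```text
t: 36.8
eef_pos: [0.5212, -0.338, 0.0243]
ee_rot: [-1.571, 0.789, 2.569]
force: [0.5, 0.9, 0.0]
width: 0.01
t37.00 [ 0.521 -0.338  0.025] F [ 0.46   0.336 -0.297] latF world [ 6.419 -4.084  0.   ] in tool y,z [ 5.402 -0.041] Mz 0.020 [np.float64(-0.023), np.float64(0.043), np.float64(0.017), np.float64(-0.05), np.float64(0.039)] w 0.0098 yaw -0.572 q6 1.38 x [-0.592  0.381 -0.71 ]
t: 37.25
eef_pos: [0.5212, -0.338, 0.0228]
ee_rot: [-1.571, 0.789, 2.569]
force: [0.3, -0.4, 0.0]
width: 0.0098
t37.45 [ 0.521 -0.338  0.023] F [ 0.252 -0.348 -0.356] latF world [ 6.396 -4.042  0.   ] in tool y,z [ 5.373 -0.064] Mz 0.007 [np.float64(0.023), np.float64(-0.009), np.float64(-0.054), np.float64(0.008), np.float64(-0.008)] w 0.0098 yaw -0.572 q6 1.38 x [-0.592  0.381 -0.71 ]
```

```bash
python3 -m crank '[[0.0012,0.0012,0,0,0,0,0.05],[0.0012,0.0012,0,0,0,0,0.05]]' 20;  python3 av.py;python3 -m crank '[[0.0009,0.0009,0,0,0,0,0.05],[0.0009,0.0009,0,0,0,0,0.05]]' 20;  python3 av.py
```

```text
t: 37.7
eef_pos: [0.5213, -0.3381, 0.0224]
ee_rot: [-1.571, 0.789, 2.57]
force: [0.0, 1.2, 5.5]
width: 0.0101
t37.90 [ 0.521 -0.338  0.022] F [0.458 0.531 5.401] latF world [ 2.944 -0.878  0.   ] in tool y,z [ 2.095 -0.854] Mz -0.207 [np.float64(-0.222), np.float64(-0.177), np.float64(-0.232), np.float64(-0.256), np.float64(-0.221)] w 0.0101 yaw -0.572 q6 1.38 x [-0.592  0.381 -0.71 ]
t: 38.15
eef_pos: [0.5214, -0.3382, 0.0221]
ee_rot: [-1.571, 0.79, 2.571]
force: [2.1, 1.2, 10.1]
width: 0.0105
t38.35 [ 0.521 -0.338  0.022] F [ 1.618  1.133 10.025] latF world [0.174 1.617 0.   ] in tool y,z [-0.517 -1.454] Mz -0.401 [np.float64(-0.424), np.float64(-0.377), np.float64(-0.432), np.float64(-0.427), np.float64(-0.418)] w 0.0101 yaw -0.571 q6 1.38 x [-0.592  0.381 -0.71 ]
```

```bash
python3 -m crank '[[-0.0013,-0.0013,0,0,0,0,0.05],[-0.0013,-0.0013,0,0,0,0,0.05]]' 8;  python3 st.py;python3 -m crank '[[0,0,0,0,0,0,0.13],[0,0,0,0,0,0,0.16],[0,0,0,0,0,0,0.25],[0,0,0,0,0,0,0.35],[0,0,0,0,0,0,0.35]]' 8;  python3 av.py;python3 - <<'E'
from h import *
for n in("side","top"): snap(n,f"pics/{n}10.png")
im=cv2.imread("pics/side10.png")[150:255,300:440];cv2.imwrite("pics/c11.png",cv2.resize(im,(800,600),interpolation=2))
E
```

```text
t: 38.6
eef_pos: [0.5214, -0.3381, 0.0222]
ee_rot: [-1.571, 0.79, 2.57]
force: [1.2, -0.0, 4.1]
width: 0.0098
t38.60 [ 0.5214 -0.3381  0.0222] F [ 1.23 -0.03  4.12] M [-0.6358 -1.2553 -0.2367] w 0.0098 yaw -0.572 q6 1.38 M in tool y,z: [0.3509 1.4795] x [-0.5918  0.381  -0.7103]
t: 39.22
eef_pos: [0.5213, -0.338, 0.0217]
ee_rot: [-1.571, 0.789, 2.569]
force: [0.5, -0.2, 0.6]
width: 0.0295
t39.42 [ 0.521 -0.338  0.022] F [-0.047  0.261  0.182] latF world [ 6.159 -3.884  0.   ] in tool y,z [ 5.17  -0.069] Mz 0.007 [np.float64(0.012), np.float64(-0.007), np.float64(-0.043), np.float64(0.026), np.float64(-0.028)] w 0.0306 yaw -0.572 q6 1.38 x [-0.592  0.381 -0.71 ]
```

View pics/c11.png

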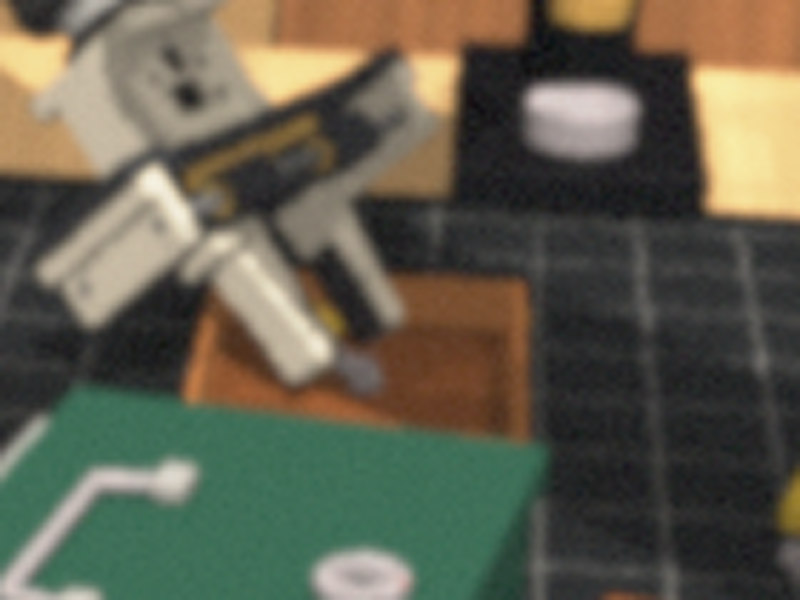

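The fingers are open and the key lies between them on the tray floor. I retract along the tool axis.

```bash
python3 -m crank '[[-0.006,0,0,0,0,0,0.38],[-0.015,0,0,0,0,0,0.38],[-0.03,0,0,0,0,0,0.38],[-0.06,-0.01,0,0,0,0,0.38],[-0.1,-0.03,0,0,0,0,0.38],[-0.14,-0.07,0,0,0,0,0.38],[-0.16,-0.11,0,0,0,0,0.38],[-0.16,-0.11,0,0,0,0,0.38]]' 8;  python3 st.py;python3 - <<'E'
from h import *
print(tt((.521,-.40,.3),-.57,0),get_state()["q"])
snap("side","pics/side11.png")
im=cv2.imread("pics/side11.png")[150:255,300:440];cv2.imwrite("pics/c12.png",cv2.resize(im,(800,600),interpolation=2))
E
```

```text
t: 40.52
eef_pos: [0.5513, -0.3577, 0.2185]
ee_rot: [-1.572, 0.799, 2.569]
force: [0.5, 0.8, -0.1]
width: 0.0334
t40.52 [ 0.5513 -0.3577  0.2185] F [ 0.54  0.76 -0.14] M [-1.3197 -1.887   0.0157] w 0.0334 yaw -0.572 q6 1.33 M in tool y,z: [0.0069 2.3808] x [-0.5863  0.3778 -0.7166]
(array([-0.05662596, -0.05876143,  0.0518794 ]), array([-0.00140959, -0.00131658,  0.77186032])) [-0.36798691  0.84388751  0.67693838 -0.17098477 -2.15839493  1.32881193]
```

View pics/c12.png

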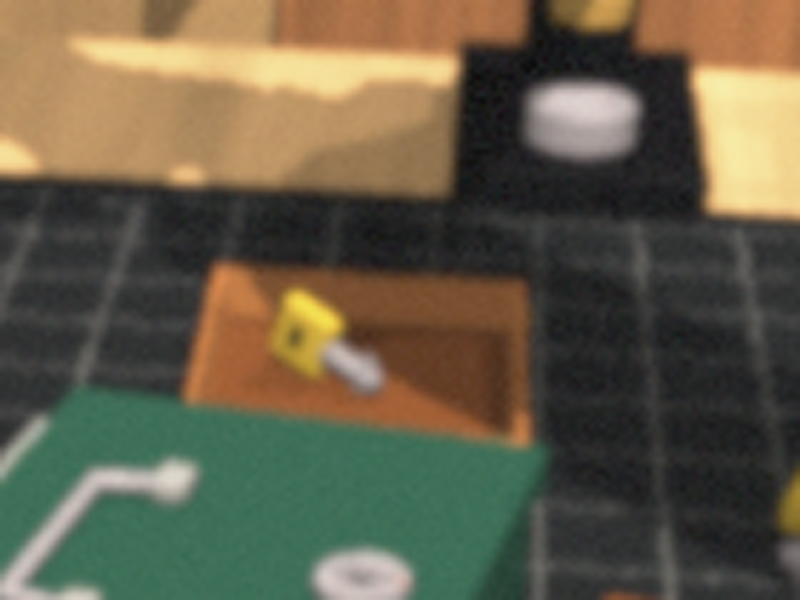

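```bash
python3 -m crank '[[-0.03,-0.03,0.01,0,0,0.15,0.38],[-0.05,-0.05,0.03,0,0,0.3,0.38],[-0.057,-0.059,0.05,0,0,0.45,0.38],[-0.057,-0.059,0.05,0,0,0.6,0.38],[-0.057,-0.059,0.05,0,0,0.77,0.38],[-0.057,-0.059,0.05,0,0,0.77,0.38]]' 8;  python3 st.py;python3 - <<'E'
from h import *
print(tt((.25,-.6,.3),-1.0,0),get_state()["q"])
E
```

```text
t: 41.32
eef_pos: [0.5189, -0.3966, 0.2959]
ee_rot: [-1.623, 1.562, 2.518]
force: [0.5, 0.2, -0.0]
width: 0.0332
t41.33 [ 0.5189 -0.3966  0.2959] F [ 0.54  0.22 -0.01] M [-0.1232  0.1287  0.0385] w 0.0332 yaw -0.572 q6 1.36 M in tool y,z: [-0.0391  0.0383] x [-0.0075  0.0054 -1.    ]
(array([-0.003204  , -0.11603612,  0.31659025]), array([0.42813957, 0.00150872, 0.00923526])) [-0.35596543  0.29574451  0.07852469 -0.0025136  -1.36253197  1.35543515]
```

```bash
python3 - <<'E'
from h import *
print(tt((.32,-.40,.3),-1.0,0))
E
python3 -m crank '[[0,-0.04,0.025,0.1,0,0,0.38],[0,-0.08,0.05,0.2,0,0,0.38],[0,-0.12,0.08,0.3,0,0,0.38],[-0.003,-0.167,0.11,0.428,0,0,0.38],[-0.003,-0.167,0.11,0.428,0,0,0.38]]' 8;  python3 st.py;python3 - <<'E'
from h import *
for n in("side","top"): snap(n,f"pics/{n}12.png")
im=cv2.imread("pics/top12.png")[190:310,260:520];cv2.imwrite("pics/c13.png",cv2.resize(im,(800,370),interpolation=2))
im=cv2.imread("pics/side12.png")[190:340,250:450];cv2.imwrite("pics/c14.png",cv2.resize(im,(800,600),interpolation=2))
E
```

```text
(array([-0.00264638, -0.16540969,  0.1105273 ]), array([0.42813957, 0.00150872, 0.00923526]))
t: 41.95
eef_pos: [0.3195, -0.4002, 0.3005]
ee_rot: [-1.172, 1.559, 2.536]
force: [0.2, -0.0, 0.1]
width: 0.0333
t41.95 [ 0.3195 -0.4002  0.3005] F [ 0.22 -0.03  0.12] M [-0.0791 -0.0459 -0.0579] w 0.0333 yaw -1.004 q6 1.08 M in tool y,z: [0.1523 0.1073] x [-0.0098  0.0068 -0.9999]
```

View pics/top12.png

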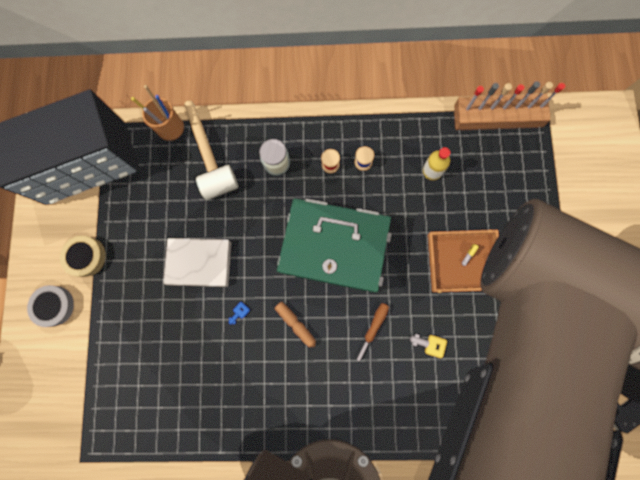

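View pics/c13.png

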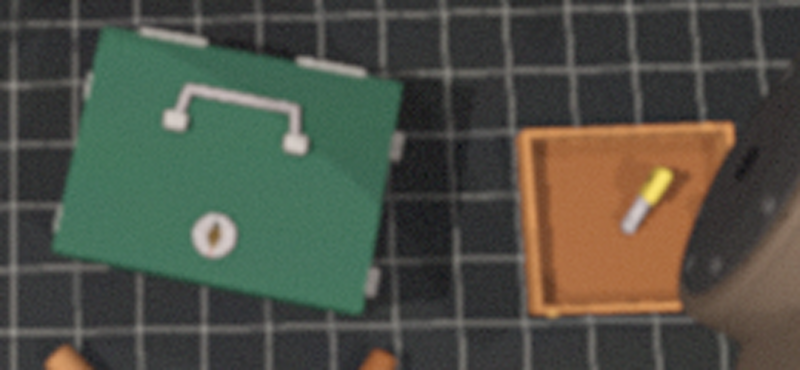

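View pics/c14.png

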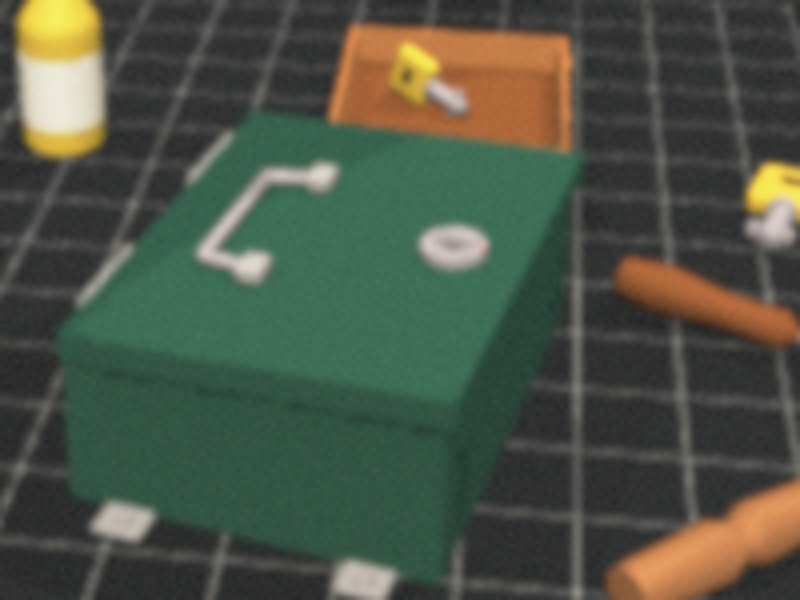

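The top view shows the key lying in the tray at about (471,254), and the box and the loose things look undisturbed. To see whether the lid is ajar I triangulate the lock face and compare the lid's outline with the first pictures.

Run:
```python
from h import *
np.set_printoptions(precision=4,suppress=True)
P={}
for n,(u,v,w) in {"side":(363,251,12),"top":(330,266,11)}.items():
    d=dict(np.load(f"pics/{n}12.npz"));im=d["pixels"][v-w:v+w,u-w:u+w];h=cv2.cvtColor(im,cv2.COLOR_RGB2HSV)
    m=((h[:,:,1]<70)&(h[:,:,2]>110)).astype(np.uint8)
    c=max(cv2.findContours(m,0,2)[0],key=cv2.contourArea);e=cv2.minEnclosingCircle(c);el=cv2.fitEllipse(c)
    P[n]=(d,(el[0][0]+u-w,el[0][1]+v-w));print(n,P[n][1],el[1])
print(two(*P["top"],*P["side"]))
for z in(.093,.0996): 
    p=onz(*[P["top"][0]],*P["top"][1],z); print(z,p,proj(P["side"][0],p))
# handle & lid outline compare
for k in("0","12"):
  for n in("side","top"):
    d=dict(np.load(f"pics/{n}{k}.npz"))
    b=blobs(d,(60,60,20),(90,255,200),500)[0];cn=max(cv2.findContours(b[2].astype(np.uint8),0,2)[0],key=len)
    print(n,k,b[0],cv2.approxPolyDP(cn,4,True)[:,0].tolist())
# motion of others
for n in("side","top"):
    a=dict(np.load(f"pics/{n}0.npz"))["pixels"].astype(int);b=dict(np.load(f"pics/{n}12.npz"))["pixels"].astype(int)
    m=cv2.medianBlur((np.abs(a-b).max(2)>60).astype(np.uint8),5);k,l,s,c=cv2.connectedComponentsWithStats(m)
    print(n,[(s[i].tolist()) for i in range(1,k) if s[i][4]>15])
```

```text
side (363.03372955322266, 251.45630931854248) (12.84164047241211, 18.297988891601562)
top (329.1414279937744, 265.9321584701538) (15.232940673828125, 15.488848686218262)
(array([ 0.5014, -0.0107,  0.0988]), np.float64(0.0030584114279499485))
0.093 [ 0.5036 -0.0107  0.093 ] (np.float64(360.7883435077664), np.float64(254.00493879759892))
0.0996 [ 0.5028 -0.0107  0.0996] (np.float64(361.3930627664368), np.float64(250.8157092095971))
side 0 [ 263  218  133  119 9927] [[312, 218], [263, 273], [267, 312], [359, 336], [387, 276], [395, 231]]
top 0 [ 277  199  115   94 7158] [[293, 199], [277, 271], [376, 292], [391, 217]]
side 12 [ 595    4   45  166 3687] [[636, 4], [622, 81], [617, 84], [611, 64], [606, 123], [596, 109], [595, 152], [605, 168], [612, 148], [615, 153], [625, 148], [628, 169], [639, 158]]
top 12 [ 276  199  116   94 7208] [[293, 199], [276, 270], [377, 291], [391, 218]]
side [[452, 0, 30, 12, 279], [419, 0, 102, 65, 2290], [569, 0, 71, 281, 15526], [462, 18, 9, 18, 96], [483, 51, 7, 9, 45], [471, 50, 52, 33, 607], [463, 67, 5, 5, 21], [429, 74, 9, 8, 54], [463, 75, 8, 17, 109], [450, 78, 6, 15, 68], [473, 84, 9, 17, 102], [637, 117, 3, 10, 23], [399, 132, 11, 23, 111], [413, 153, 5, 4, 17], [348, 160, 31, 11, 266], [453, 164, 26, 5, 84], [454, 169, 61, 22, 958], [424, 179, 30, 9, 201], [351, 202, 15, 16, 112], [360, 224, 33, 7, 107], [355, 233, 19, 21, 319], [357, 256, 12, 5, 41]]
top [[501, 212, 139, 268, 20468], [481, 239, 33, 52, 904], [462, 245, 16, 20, 105], [328, 258, 9, 15, 100], [522, 295, 15, 17, 207], [523, 315, 17, 19, 251], [597, 331, 40, 22, 500], [578, 334, 8, 8, 46], [512, 343, 7, 6, 26], [633, 353, 7, 6, 33], [510, 360, 12, 19, 174], [509, 383, 16, 19, 225], [509, 405, 16, 18, 67], [552, 405, 18, 18, 236], [529, 406, 19, 19, 306], [534, 430, 14, 17, 167], [356, 455, 78, 25, 1301], [515, 455, 17, 2, 25], [292, 456, 10, 11, 84]]
```

```bash
python3 -c "
from h import *
job_done(); s=get_state(); print(s['t'],s['qd'].round(3))"
```

```text
the job is handed in; nothing more can be done
the job is handed in; nothing more can be done
```

The blade box is open for the day and the key is in the tan tray; I handed the job in at about 42 s.

**What I did:**
- I turned the key clockwise until it met its stop, about 1.4 rad.
- I lifted the lid about 14 mm by the key and turned the key back past half-way. I then let the lid down onto its latch and finished turning back to the stop.
- I drew the key out with almost no pull on it, and laid it in the tray tip first at about 45° before letting go.

**Last checks:**
- **Lid:** the lock face now stands 98.8 mm above the bench, against 93 mm shut and 99.6 mm expected when ajar. The two camera views disagree by about 3 mm.
- **Key:** it shows in the tray in both cameras.
- **Everything else:** comparing the first and last pictures shows nothing else moved, except where the arm blocks the view.

**What did not go cleanly:**
- **Back stop:** the reading averaged 0.15 N m at the tool, with single readings up to 0.22, against the 0.13 N m limit. It lasted about 0.3 s before I backed off, so this may count as forcing the key.
- **Other forces on the key:** sideways force reached about 6 N, and torque at the clockwise stop about 0.11 N m, both under their limits.
- **Tray:** the key's tip pressed on the tray floor with about 10 N before I let it go.
- **Arm detour:** my first try at tilting over the tray swung the arm aside towards the press, with 3 N shown. I brought it back and saw no sign of contact.

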